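Stack electrolyser cell plates in the fence corner and clamp them to the set force

TASK

Stack all the cell plates that lie on the worktop in the fence corner of the press shuttle, flat on one another with the thicker end plate on top, every one square and flush against both the rear and the side fence. Then push the shuttle all the way in under the spindle and turn the handwheel clockwise until the indicator tab pops out at the front of the spring cartridge under the press head; stop there, do not overtighten, leave the stack clamped and the other things on the worktop undisturbed.

Things in the scene. Friction and masses are not known exactly. Their poses are not given: they have to be found in the camera images.
- plate_1: flat metal cell plate, 52 x 72 x 8 mm (x, y, z), about 0.13 kg, a winding flow channel on its upper face; origin at the centre of its underside, x along the short side, z up. Lies flat, long side roughly along world y; a half turn makes no difference. Two to four such plates are present (None if absent); all present ones go into the stack, in any order
- plate_2: flat metal cell plate, 52 x 72 x 8 mm (x, y, z), about 0.13 kg, a winding flow channel on its upper face; origin at the centre of its underside, x along the short side, z up. Lies flat, long side roughly along world y; a half turn makes no difference. Two to four such plates are present (None if absent); all present ones go into the stack, in any order
- plate_3: flat metal cell plate, 52 x 72 x 8 mm (x, y, z), about 0.13 kg, a winding flow channel on its upper face; origin at the centre of its underside, x along the short side, z up. Lies flat, long side roughly along world y; a half turn makes no difference. Two to four such plates are present (None if absent); all present ones go into the stack, in any order
- plate_4: flat metal cell plate, 52 x 72 x 8 mm (x, y, z), about 0.13 kg, a winding flow channel on its upper face; origin at the centre of its underside, x along the short side, z up. Lies flat, long side roughly along world y; a half turn makes no difference. Two to four such plates are present (None if absent); all present ones go into the stack, in any order
- end_plate: plain aluminium end plate, 52 x 72 x 12 mm, thicker than the cell plates, with four screw heads and a turned ring on its upper face; about 0.14 kg; goes on top; origin at the centre of its underside, axes as for the cell plates
- corner (a point): inside corner of the shuttle's two fences, on the shuttle's floor (26 mm above the worktop); moves with the shuttle. x points away from the robot to the rear fence (inner face at x = 0), y along the shuttle's travel into the press; the side fence's inner face is at y = 0. A flush plate has its centre at x = -26 mm, y = +36 mm, its short side along x
- nest (a point): middle of the nest, on the shuttle's floor: the centre of a flush plate; axes as the corner's. Fences are 10 mm thick, 40 mm high. Rear fence (x = 26 mm): two posts at y = -36 to -21 and 21 to 36 mm; the 42 mm wide notch between them is open for a finger, so a plate can be set down held across its short side. Side fence (y = -36 mm): x = -26 to 26 mm. The floor ends at x = -78, y = 50 mm
- shuttle (a joint): travel of the press shuttle: 0 drawn out for loading (at its outer stop, where it starts), 0.22 m fully in below the spindle (at its inner stop). It moves along the corner's +y direction, with about 3 N of friction, and stays where it is left
- shuttle_knob (a point): black upright knob (19 mm diameter, 28 mm high) at the outer end of the shuttle's pull bar, 165 mm from the nest's middle; the point is on the knob's axis, 44 mm above the worktop, 10 mm below the knob's top. To be pushed or pulled along the shuttle's travel
- spindle_axis (a point): point of the fixed part of the press on the spindle's vertical axis, 26 mm above the worktop, where the middle of the stack comes to lie; axes as the corner's. The press head above it (64 mm wide along y, from 35 mm in front of the axis to the column behind it) is at 128 to 172 mm above the worktop
- wheel_hub (a point): on the vertical axis of the handwheel, on top of the press, at the height of the top of its rim, 197 mm above the worktop; the wheel's outer radius is 58 mm; its height stays the same as it turns
- crank_grip (a point): black round grip (20 mm diameter, 45 mm high) standing upright on the handwheel, 46 mm from the wheel's axis; it revolves freely on its pin, so it can be held and carried round a circle without turning the hand. The point is on the grip's axis, 226 mm above the worktop; the grip's top is at 245 mm, its foot at 200 mm
- handwheel (a joint): turn of the handwheel (rad), growing clockwise as seen from above, which lowers the spindle by 8 mm a turn (0 to 35 rad; starts between 0 and 6). Friction about 0.12 N m; it stays where it is left. At 0 the pad's face is 60 mm above the shuttle's floor
- pad (a joint): how far the round pressure pad (40 mm diameter) under the spindle is pressed back into its spring cartridge (m): 0 free; 10 N preload and 10 N a mm; at about 0.003 (40 N) the tab is let go; beyond 0.006 (three eighths of a turn more) the clamp is overtightened
- tab (a joint): travel of the indicator tab (m): 0 flush in its window, about 0.010 popped out. It snaps out at the set force and stays out
- tab_face (a point): middle of the face of the steel indicator tab (17 mm wide, 9 mm high) in its window at the front end of the grey spring cartridge, 75 mm in front of the spindle's axis; it springs out towards the robot. It goes down with the spindle (112 mm above the worktop at handwheel 0)
- petri: petri dish, 64 mm diameter, 15 mm high; bystander, leave alone
- marker: white marker pen lying flat, 135 mm long; bystander, leave alone
- reagent: white plastic reagent bottle, 109 mm high, at the back; bystander, leave alone
- beaker: glass beaker, 71 mm high, at the back; bystander, leave alone
Mind the look-alikes: they are no part of the job. What is shaped like the plate_3 but pink or red is not meant.

How it is judged:
On the way, in this order (a step that is already met when the one before it is completed fails the run):
1. all plates are stacked flat in the fence corner, square and flush with both fences, the end plate on top (x of plate_1 in the frame of corner between -0.0285 and -0.024 m and y of plate_1 in the frame of corner between 0.034 and 0.0385 m and angle between the x axis of each of plate_1, plate_2, plate_3, plate_4, end_plate and the x axis of corner, either way round below 0.05 rad and angle between each of plate_1, plate_2, plate_3, plate_4, end_plate's own z axis and vertical below 0.03 rad and z of plate_1 in the frame of corner between -0.003 and 0.036 m and x of plate_2 in the frame of corner between -0.0285 and -0.024 m and y of plate_2 in the frame of corner between 0.034 and 0.0385 m and z of plate_2 in the frame of corner between -0.003 and 0.036 m and x of plate_3 in the frame of corner between -0.0285 and -0.024 m and y of plate_3 in the frame of corner between 0.034 and 0.0385 m and z of plate_3 in the frame of corner between -0.003 and 0.036 m and x of plate_4 in the frame of corner between -0.0285 and -0.024 m and y of plate_4 in the frame of corner between 0.034 and 0.0385 m and z of plate_4 in the frame of corner between -0.003 and 0.036 m and x of end_plate in the frame of corner between -0.0285 and -0.024 m and y of end_plate in the frame of corner between 0.034 and 0.0385 m and z of end_plate in the frame of corner between -0.003 and 0.036 m and z of end_plate in the frame of plate_1 above 0.006 m and z of end_plate in the frame of plate_2 above 0.006 m and z of end_plate in the frame of plate_3 above 0.006 m and z of end_plate in the frame of plate_4 above 0.006 m), for 0.2 s.
2. the shuttle is pushed fully in under the spindle (value of joint shuttle above 0.215 m), for 0.2 s.
3. the handwheel is turned until the indicator tab pops out (value of joint tab above 0.006 m), for 0.2 s.
At the end, for the whole second after the job is handed in: Cell plates and end plate lie flat in one stack in the fence corner, end plate on top, each within 2.5 mm of both fences and square within 0.05 rad; shuttle within 5 mm of its inner stop; tab out by more than 6 mm; stack still clamped (pad sprung up 2 to 6 mm) (all of step 1 and linear speed of each of plate_1, plate_2, plate_3, plate_4, end_plate below 0.02 m/s and value of joint shuttle above 0.215 m and value of joint tab above 0.006 m and value of joint pad between 0.002 and 0.006 m); the robot touches nothing.
It fails at once if the clamp is overtightened: the pad is sprung up by more than 6 mm (3 mm, or three eighths of a turn, past the point where the tab pops out) (value of joint pad above 0.006 m).
It fails at once if the petri dish is pushed aside by more than 30 mm or tipped (distance of petri from where it was at the start of the episode above 0.03 m or angle between petri's own z axis and vertical above 0.5 rad).
It fails at once if the marker is pushed aside by more than 30 mm or tipped (distance of marker from where it was at the start of the episode above 0.03 m).
It fails at once if the reagent bottle is pushed aside by more than 30 mm or tipped (distance of reagent from where it was at the start of the episode above 0.03 m or angle between reagent's own z axis and vertical above 0.5 rad).
It fails at once if the beaker is pushed aside by more than 30 mm or tipped (distance of beaker from where it was at the start of the episode above 0.03 m or angle between beaker's own z axis and vertical above 0.5 rad).
Of plate_1, plate_2, plate_3, plate_4 only 2 to 4 are there at a start; the rules pass over those that are not, and their reading is None.
At some moment in a run one of plate_1, plate_2, plate_3, plate_4 may be knocked a few centimetres aside while the robot is not near it.
Once in a run the grip may slacken for a moment while it holds something.
It also fails if it takes over 210 s, if anything falls off the work surface, if the arm or the gripper's body presses on something with over 40 N, if the wrist force passes 120 N, or if a joint passes its speed limit or range.

ROBOT

A 6-joint arm with a two-finger parallel gripper is mounted at the origin on a cart in front of the work surface, level with it; the furniture and walls round the work are solid. World frame = base frame: x ahead of the robot, y to its left, z up, the work surface at z = 0. Lengths are in m, angles in rad, forces in N, time in s.
With the tool pointing down it reaches from about 0.425 to 0.95 m from the base axis. Payload 3.5 kg.
Tool frame: the origin (TCP) lies midway between the tips of the shut fingers; the grasp point (between the pads) lies 19 mm behind it; z points along the fingers, y is the line along which they close (so a half turn about z gives the same grasp; the last joint's range is limited). The gripper opens to 85 mm and grips with 20 to 120 N. Pads are 22 mm wide; open, the fingers measure 114 mm over their backs; the gripper's body (76 mm by 85 mm) begins 54 mm behind the grasp point. The pads swing forward as they close: fully open they stand 13 mm farther back than shut.
Start: joints at [-1.44, 0.286, 1.577, -0, 1.279, -0.15], TCP at [0.187, -0.649, 0.231] pointing down, gripper open.
Joint ranges: [-2.77, 2.77], [-0.9, 2.22], [0.21, 2.48], [-1.53, 4.67], [0.24, 2.81], [-2.84, 2.84]. Speed limits (rad/s): [2.79, 2.79, 3.14, 3.14, 3.14, 3.14].

INTERFACE

Orientations are given as a unit quaternion [x, y, z, w].
In Python, from plant import ctrl gives the robot as it stands. The module is installed in compiled form; this text tells all that it offers.
- The arm moves only by the shell command python3 -m inch 'ROWS' [FORCE]. ROWS is JSON, a list of rows, each a list of 5 numbers: the closure, from 0 (fully open) to 1 (shut), then the shift along the tool's x, y, z in m, then the turn about the tool's z in degrees. A call has 1 to 5 rows; each row is the pose to reach, as a shift and turn from the pose commanded when the call began, along the tool's axes at that moment; what a row does not reach only later rows make up. A row lasts 1/12 s, in which the tool goes at most 41.7 mm and 7.16 degrees, less where a joint would pass 70% of its speed; a pose out of reach is approached as far as the arm can. A call with a gripper value outside its range is refused whole. The fingers move at their own pace and stop on an object; FORCE is the grip in N (left out, the last holds). Time passes only in rows, so rows that repeat a pose let the fingers close. It gives the time, the measured TCP pose, the force, the opening and the grip force at its end, in the units of the state.
- ctrl.get_state(): the state, without advancing time (a new reading comes with each control period).
- ctrl.read_camera(name): name is "scene" or "top"; returns a dict with "pixels" (400x640x3 uint8, red, green, blue), "depth" (400x640 float32, m along the optical axis (not along the pixel's ray), 0 where there is no reading), "fx", "fy", "cx", "cy" (pixels), "D" ([k1, k2, p1, p2, k3] as OpenCV has them; the pictures are not rectified), "xyz" and "rotation" of the camera in the world. Camera axes: x right, y down, z forward; pixel columns grow to the right and rows downward; lengths in m; the calibration is good to about 2 mm. A picture is of the moment at which its call begins.
- ctrl.sign_off(): hands the job in; it is judged then, once.
Trained networks look in a picture, given as the dict that the camera call returned (one of the last four; its "shot" number tells which), for a name from the list of things; names that differ only in an ending like _2 or _b are one class to them, and where a whole thing is asked for, a point or a joint stands for the part that bears it (a point fixed in the world has none). Each returns a list of dicts, best first, with "score" (0 to 1); they miss things now and then, are a little off and sometimes report something else, mostly with a low value. They report only what shows in the picture. A call takes as long as a camera call. They do not tell look-alikes from the thing itself.
- ctrl.spot_in(query, picture): "at" ([column, row] in pixels, amid what is visible of it).
- ctrl.tip_of(query, picture): "at" ([column, row] in pixels: a listed point, or the origin of a listed thing).
The state is a dict: "time": time; "qpos": joint angles; "dq": joint speeds; "joint_efforts": joint torques, N m; "eef_pos": TCP position; "tcp_rot": TCP orientation; "contact_force": force on the tool from outside, world axes, zero at the start; "wrist_torque": the same for the moment, N m; "opening": opening from 0.0 (shut) to 1.0 (fully open); "finger_force": force on a finger pad.
Only numpy, scipy, OpenCV 4.12 (cv2) and the standard library are available. Lean on these libraries where they do the work, as an engineer would, in place of code of your own. Each camera call takes 0.05 s, during which the arm holds its last target. There are 200 camera calls.

## Working session

There is one attempt and no reset: what is moved stays moved. The work goes in short steps, Python scripts to look and compute and a shell command to move; the robot and the scene stay as the last step left them, time stands still between calls to the robot, and variables do not carry over. Pictures are saved under pics/ and viewed, at most 14 in all, crops included, and the job is handed in when it is done.

```bash
mkdir -p pics; cat > h.py <<'E'
import numpy as np, cv2
from plant import ctrl
from scipy.spatial.transform import Rotation as R
def rot(p):
    r=np.array(p["rotation"],float)
    return r if r.shape==(3,3) else R.from_quat(r).as_matrix()
def K(p): return np.array([[p["fx"],0,p["cx"]],[0,p["fy"],p["cy"]],[0,0,1.]])
def ray(p,uv):
    q=cv2.undistortPoints(np.array(uv,float).reshape(-1,1,2),K(p),np.array(p["D"],float)).reshape(-1,2)
    return np.c_[q,np.ones(len(q))]@rot(p).T
def on_z(p,uv,z):
    d=ray(p,uv);o=np.array(p["xyz"]);return o+d*((z-o[2])/d[:,2])[:,None]
def proj(p,X):
    r=rot(p).T;t=-r@np.array(p["xyz"])
    return cv2.projectPoints(np.array(X,float).reshape(-1,1,3),cv2.Rodrigues(r)[0],t,K(p),np.array(p["D"],float))[0].reshape(-1,2)
def cloud(p):
    h,w=p["depth"].shape;v,u=np.mgrid[:h,:w]
    q=ray(p,np.stack([u,v],-1).reshape(-1,2)).reshape(h,w,3)
    c=np.array(p["xyz"])+q*p["depth"][...,None]; c[p["depth"]==0]=np.nan
    return c
def save(p,n,crop=None,s=1):
    im=p["pixels"][...,::-1]
    if crop: im=im[crop[1]:crop[3],crop[0]:crop[2]]
    cv2.imwrite("pics/"+n,cv2.resize(im,None,fx=s,fy=s,interpolation=cv2.INTER_CUBIC))
E
python3 - <<'E'
from h import *
s=ctrl.get_state();print({k:np.round(v,3) for k,v in s.items()})
for n in ["scene","top"]:
    p=ctrl.read_camera(n);save(p,n+"0.png");print(n,np.round(p["xyz"],3),np.round(p["rotation"],3),p["fx"],p["D"])
    c=cloud(p)
    for q in ["plate_1","end_plate","corner","shuttle_knob","wheel_hub","crank_grip","tab_face","nest","spindle_axis","petri","marker"]:
        for d in ctrl.tip_of(q,p)[:6]:
            u,v=np.round(d["at"]).astype(int); X=c[min(max(v,0),399),min(max(u,0),639)]
            print(q,round(d["score"],2),np.round(d["at"],1),np.round(X,4))
E
```

```text
{'time': np.float64(0.0), 'qpos': array([-1.44 ,  0.287,  1.578, -0.   ,  1.279, -0.15 ]), 'dq': array([ 0.   ,  0.   , -0.002,  0.   ,  0.002,  0.   ]), 'joint_efforts': array([-1.0000e-03, -4.0598e+01, -2.9263e+01, -0.0000e+00,  6.0000e-03,
       -0.0000e+00]), 'eef_pos': array([ 0.187, -0.648,  0.23 ]), 'tcp_rot': array([ 0.99 ,  0.14 ,  0.   , -0.001]), 'contact_force': array([-0.121, -0.721,  0.092]), 'wrist_torque': array([ 0.022, -0.039, -0.014]), 'finger_force': np.float64(0.0), 'opening': np.float64(1.002)}
scene [-0.746  0.69   1.509] [-0.447  0.798 -0.351  0.201] 490.03579785658223 [0.01514771 0.         0.         0.         0.        ]
plate_1 0.67 [450.8 208.7] [ 0.3365 -0.6187  0.012 ]
plate_1 0.52 [391.8 205.3] [ 0.5015 -0.4159  0.0053]
plate_1 0.41 [368.  235.7] [ 0.1717 -0.0324  0.3036]
plate_1 0.31 [300.8 244. ] [0.4885 0.0636 0.0283]
end_plate 0.51 [394.3 224.9] [ 0.3827 -0.3351  0.02  ]
corner 0.69 [300.3 238.7] [0.5114 0.0553 0.033 ]
shuttle_knob 0.74 [332.9 227.2] [ 0.491  -0.0933  0.0427]
wheel_hub 0.65 [245.7 236.2] [0.4863 0.2903 0.2012]
crank_grip 0.42 [23
[... 599 characters left out ...]
57.3] [ 0.3515 -0.6262  0.0079]
plate_1 0.7 [353.  246.6] [ 0.3984 -0.2299  0.0088]
plate_1 0.69 [368.4 219. ] [ 0.5074 -0.2926  0.004 ]
end_plate 0.59 [385.6 245.9] [ 0.4001 -0.3591  0.0124]
end_plate 0.59 [313.3 221.8] [ 0.4994 -0.0746  0.0278]
corner 0.86 [283.4 216.9] [0.52   0.0384 0.0684]
shuttle_knob 0.7 [315.4 221.7] [ 0.4992 -0.0824  0.0307]
wheel_hub 0.77 [206.7 230.2] [0.4768 0.288  0.1999]
crank_grip 0.59 [193.3 236.1] [0.4577 0.3279 0.2247]
nest 0.95 [274.4 225.7] [0.4866 0.0775 0.0303]
nest 0.22 [282.3 164.2] [0.7216 0.0388 0.0763]
petri 0.51 [314.9 182.5] [ 0.6573 -0.0853  0.0176]
marker 0.54 [285.6 216.9] [0.5208 0.0304 0.0285]
marker 0.45 [186.9 236. ] [0.4585 0.3394 0.2492]
```

View pics/scene0.png

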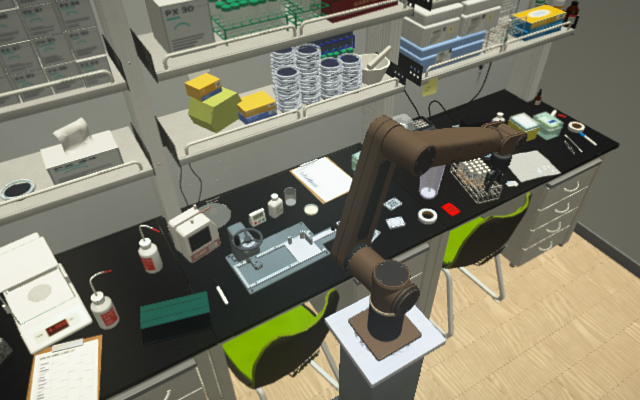

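View pics/top0.png

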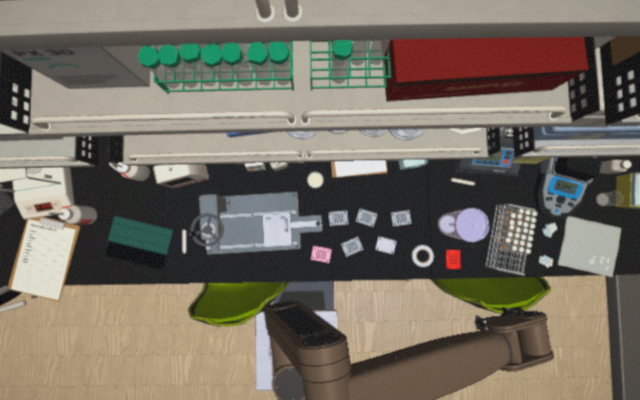

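```bash
python3 - <<'E'
from h import *
p=ctrl.read_camera("top");save(p,"t1.png",(180,180,340,270),5);save(p,"t2.png",(305,195,425,275),6)
c=cloud(p)
# mask by brightness of plates on black table & minAreaRect
im=p["pixels"];g=cv2.cvtColor(im,cv2.COLOR_RGB2GRAY)
for d,z in [((338,217),.008),((367,218),.008),((401,218),.008),((352,246),.008),((386,245),.012),((321,254),.008)]:
    u,v=d;w=g[v-14:v+15,u-14:u+15].astype(np.uint8)
    W=cv2.resize(w,None,fx=8,fy=8,interpolation=cv2.INTER_CUBIC)
    _,b=cv2.threshold(W,75,255,cv2.THRESH_BINARY)
    cs,_=cv2.findContours(b,cv2.RETR_EXTERNAL,cv2.CHAIN_APPROX_NONE)
    k=max([c_ for c_ in cs if cv2.pointPolygonTest(cv2.convexHull(c_),(116,116),False)>=0],key=cv2.contourArea)
    pts=(k.reshape(-1,2)+.5)/8-.5+[u-14,v-14]
    X=on_z(p,pts,z)[:,:2]*1000
    (cx,cy),(a,bb),ang=cv2.minAreaRect(X.astype(np.float32))
    dz=c[v-3:v+4,u-3:u+4,2]
    print(d,np.round([cx,cy,a,bb,ang],1),"z",np.round(np.nanmedian(dz),4))
E
```

```text
(338, 217) [ 514.8 -173.4   60.9   79.9    3.9] z 0.0084
(367, 218) [ 514.3 -284.8   80.    60.7   71.6] z 0.0074
(401, 218) [ 509.4 -421.7   60.9   80.     6. ] z 0.0063
(352, 246) [ 401.7 -224.7   61.    80.3   22. ] z 0.0076
(386, 245) [ 404.7 -357.1   79.9   61.4   74.4] z 0.0117
(321, 254) [ 374.  -102.8   80.8   61.8   78.4] z 0.008
```

View pics/t1.png

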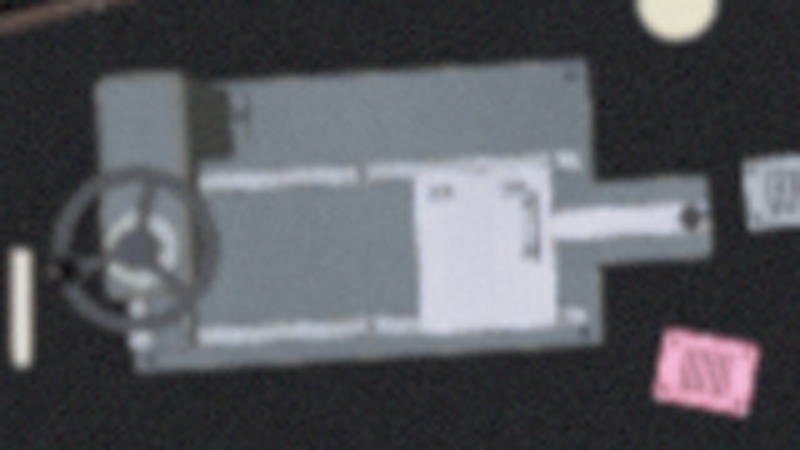

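View pics/t2.png

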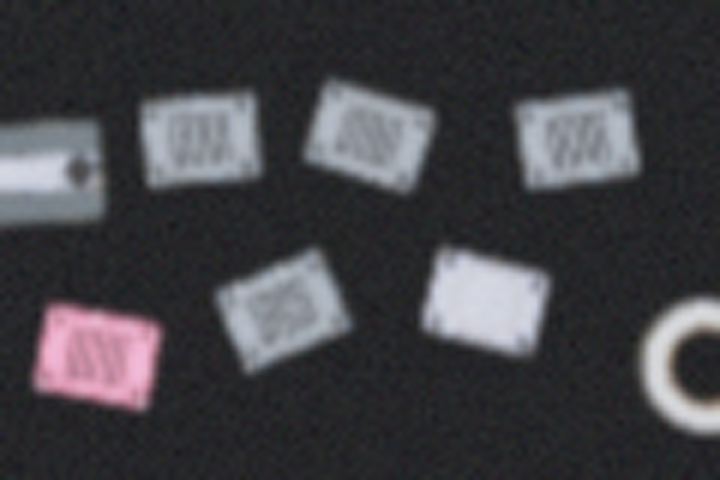

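```bash
python3 - <<'E'
from h import *
p=ctrl.read_camera("top");c=cloud(p);s=ctrl.read_camera("scene")
m=(abs(c[...,0]-.49)<.12)&(abs(c[...,1]-.05)<.12)
print("x from .60 down, y from .14 to -.12; z in mm")
vs=range(205,252);us=range(258,322)
print("u",us[0],us[-1])
for v in vs: print(v,round(float(np.nanmedian(c[v,258:322,0])),3),' '.join('%2.0f'%(z*1000) if z==z else '..' for z in c[v,258:322,2]))
print(np.round(c[225,258:322:8,1],3))
Z={"nest":.026,"corner":.026,"shuttle_knob":.044,"wheel_hub":.197,"crank_grip":.226,"spindle_axis":.026}
for q,z in Z.items():
    for n,P in (("top",p),("scene",s)):
        d=ctrl.tip_of(q,P)[:1]
        if d: print(q,n,np.round(d[0]["at"],1),round(d[0]["score"],2),np.round(on_z(P,[d[0]["at"]],z)[0]*1000,1))
E
```

```text
x from .60 down, y from .14 to -.12; z in mm
u 258 321
205 0.569  9 14 11 15 12 15  9 12 12 11  8 12 10 11 10 13 14  7 14 15  8  9 11 11  6 11 11 11 12 10 11 17 12 .. 12 10 10 17 13 13 -1 -1 -7  4  2 -3 -5 -3 -2  3  5  1  1 -2 -4 -1  4  2  3  1  2  2 -0  3
206 0.564 12 19 14  8 15 12 15 10 17 15 13 10 13  5  7 14 13 13 12 13 11 14 13 10 22 11 13  7 18 13  9 12 10 14 13 16 12 11 17 10 -0  2 -2  0 -1  4 -1  0 -3 -3  1 -5  0  4  3 -2 -5 -0 -4  3  3  3 -0 -5
207 0.561 11 12 11 14 10 11  9 19 15  9 14  9  9 13  8 15 14  8 10 13  9 16 12 11 14 14 14 11  9 14 12 13 12 14 .. 13  9 10  9 12 -1 -1 -4  1  2  1 -1  2 -6  1 -1  5 -4 -6  3  0  2  1  3  2  3  3 -5  2
208 0.557 10 10 14 15 20 14 16 14  7 11 15 10 11  6 13 12 13 15 11 15 13 13 12 11 14 14  8 12 15 10 17 17 16 12 10 11 13 14 15 14 -1 -3  5 -0 -2 -0  6 -0 -8 -4 -2 -2  4  1 -5 -2 -4 -2  3  7  3 -0  3 -1
209 0.553 10 11 11 10  8  9 12  9  9 13 10 10 16 10 10 10 11  9 12 15 16 16 12 17 11 14  8 10 11 16 10  7 14 18 11 10 14 11 14 12 -1 -4  0 -2 -2  1  2  3 -2  1  3 -1 -4 -0 -1  4 -3 -2 -1  1 -1 -1 -2  3
210 0.549 12 11 12 12 12  9  7 16  
[... 8450 characters left out ...]
.143  0.11   0.078  0.046  0.015 -0.016 -0.047 -0.078]
nest top [276.1 225.5] 0.76 [488.4  69.8  26. ]
nest scene [302.  244.9] 0.88 [483.9  61.5  26. ]
corner top [282.5 216.9] 0.64 [521.5  44.3  26. ]
corner scene [302.6 236.2] 0.61 [525.8  35.1  26. ]
shuttle_knob top [317.6 218.7] 0.97 [511.6 -92.8  44. ]
shuttle_knob scene [333.4 228.8] 0.63 [479.9 -88.4  44. ]
wheel_hub top [207.7 229.3] 0.58 [479.2 286.5 197. ]
wheel_hub scene [245.2 235.8] 0.73 [492.8 291.1 197. ]
crank_grip top [194.  234.8] 0.46 [461.7 324.  226. ]
crank_grip scene [239.6 240.2] 0.63 [455.9 326.2 226. ]
spindle_axis top [220.9 227.4] 0.55 [485.  286.1  26. ]
spindle_axis scene [252.4 269.4] 0.91 [472.  291.2  26. ]
```

```bash
cat > fit.py <<'E'
from h import *
from scipy.optimize import minimize
def fit_shuttle(p,x0,free=(1,1,1)):
    u0,u1,v0,v1=258,330,208,250
    if x0[1]>.15: u0,u1=200,290
    sub=(np.arange(4)+.5)/4-.5
    V,U=np.meshgrid((np.arange(v0,v1)[:,None]+sub).ravel(),(np.arange(u0,u1)[:,None]+sub).ravel(),indexing="ij")
    d=ray(p,np.stack([U,V],-1).reshape(-1,2));o=np.array(p["xyz"])
    L=[]
    zs=np.arange(.026,.0661,.004)
    P=[(o+d*((z-o[2])/d[:,2])[:,None])[:,:2] for z in zs]
    obs=cloud(p)[v0:v1,u0:u1,2]
    ok=~np.isnan(obs);obs=np.clip(np.nan_to_num(obs),.026,.07)
    def pred(q):
        c,s=np.cos(q[2]),np.sin(q[2]);h=np.full(len(d),.026)
        for z,X in zip(zs,P):
            a=X-q[:2];x=c*a[:,0]+s*a[:,1];y=-s*a[:,0]+c*a[:,1]
            m=(x>.026)&(x<.036)&(abs(y)>.021)&(abs(y)<.036)
            m|=(abs(x)<.026)&(y<-.036)&(y>-.046)
            if z<.055: m|=np.hypot(x-q[3] if len(q)>3 else x,y+.165)<.0095
            h[m]=z
        return h.reshape(V.shape).reshape(v1-v0,4,u1-u0,4).mean((1,3))
    f=lambda q:1e3*np.mean(np.clip(np.abs(pred(q)-obs),0,.03)[ok])
    best=None
    for dy in (-.004,.0,.004):
        r=minimize(f,[x0[0],x0[1]+dy,x0[2]],method="Nelder-Mead",options=dict(initial_simplex=np.array([[x0[0]+a,x0[1]+dy+b,x0[2]+c] for a,b,c in((0,0,0),(.006,0,0),(0,.006,0),(0,0,.04))]),xatol=1e-4,fatol=1e-5))
        if best is None or r.fun<best.fun: best=r
    return best.x,best.fun
E
python3 - <<'E'
from fit import *
for i in range(2):
    p=ctrl.read_camera("top");q,e=fit_shuttle(p,[.487,.073,.05]);print(np.round(q,4),e)
c,s=np.cos(q[2]),np.sin(q[2]);Rm=np.array([[c,-s],[s,c]])
print("corner",q[:2]+Rm@[.026,-.036],"knob",q[:2]+Rm@[0,-.165],"spindle",q[:2]+Rm@[0,.22])
E
```

```text
[0.4876 0.0722 0.0374] 0.4978847661996277
[0.4875 0.0724 0.0399] 0.5220757952522865
corner [0.51491772 0.0374159 ] knob [ 0.49408378 -0.09251849] spindle [0.47872745 0.29217513]
```

```bash
cat > go.py <<'E'
import sys
from h import *
# go.py x y z yawdeg(tool psi minus 90) -> shift in tool axes
s=ctrl.get_state();r=R.from_quat(s["tcp_rot"]).as_matrix();e=np.array(s["eef_pos"])
psi=np.degrees(np.arctan2(r[1,0],r[0,0]))
print("t",round(float(s["time"]),2),"eef",np.round(e*1000,1),"yaw",round(psi-90,2),"F",np.round(s["contact_force"],1),"open",round(float(s["opening"]),3),"ff",round(float(s["finger_force"]),1))
if len(sys.argv)>4:
    x,y,z,a=map(float,sys.argv[1:5])
    c,sn=np.cos(np.radians(psi)),np.sin(np.radians(psi));d=np.array([x,y,z])-e
    print("shift",np.round([c*d[0]+sn*d[1],sn*d[0]-c*d[1],-d[2]],4),"turn",round(psi-90-a,2))
E
python3 go.py .515 -.173 .15 3.9; python3 go.py .515 -.173 .23 3.9
```

```text
t 2.05 eef [ 187.1 -648.6  231.3] yaw -73.91 F [-0.1  0.7 -0.8] open 1.003 ff 0.0
shift [ 0.4469 -0.3661  0.0813] turn -77.81
t 2.05 eef [ 187.1 -648.6  231.3] yaw -73.91 F [-0.1  0.7 -0.8] open 1.003 ff 0.0
shift [ 0.4469 -0.3661  0.0013] turn -77.81
```

```bash
python3 -m inch '[[0.15,0.447,-0.366,0,-78],[0.15,0.447,-0.366,0,-78],[0.15,0.447,-0.366,0.0,-78],[0.15,0.447,-0.366,0.0,-78],[0.15,0.447,-0.366,0.0,-78]]' 60; python3 go.py .515 -.173 .15 3.9
```

```text
time: 2.47
eef_pos: [0.3061, -0.4754, 0.2314]
tcp_rot: [0.898, 0.44, 0.0, 0.0]
contact_force: [0.0, -1.3, -0.7]
opening: 0.848
finger_force: 0.0
t 2.47 eef [ 306.1 -475.4  231.4] yaw -37.79 F [ 0.  -1.3 -0.7] open 0.848 ff 0.0
shift [ 0.367  -0.0202  0.0814] turn -41.69
```

```bash
python3 -m inch '[[0.15,0.367,-0.02,0.08,-41.7],[0.15,0.367,-0.02,0.08,-41.7],[0.15,0.367,-0.02,0.08,-41.7],[0.15,0.367,-0.02,0.08,-41.7],[0.15,0.367,-0.02,0.08,-41.7]]' >/dev/null; python3 go.py .515 -.173 .1 3.9
```

```text
t 2.88 eef [ 423.  -308.6  187.1] yaw -1.95 F [ 0.3 -0.4 -0.1] open 0.852 ff 0.0
shift [0.1386 0.0874 0.0871] turn -5.85
```

```bash
python3 -m inch '[[0.15,0.139,0.087,0.087,-5.85],[0.15,0.139,0.087,0.087,-5.85],[0.15,0.139,0.087,0.087,-5.85],[0.15,0.139,0.087,0.087,-5.85],[0.15,0.139,0.087,0.157,-5.85]]' >/dev/null; python3 -m inch '[[0.15,0,0,0.025,0],[0.15,0,0,0.025,0],[0.15,0,0,0.025,0]]' >/dev/null; python3 go.py .515 -.173 0.0 3.9
```

```text
t 3.55 eef [ 509.1 -180.8   42. ] yaw 3.58 F [ 0.9 -0.5  0.3] open 0.85 ff 0.0
shift [0.0074 0.0064 0.042 ] turn -0.32
```

```bash
python3 -m inch '[[0.15,0.007,0.0064,0.02,-0.3],[0.15,0.007,0.0064,0.036,-0.3],[0.15,0.007,0.0064,0.036,-0.3]]' >/dev/null; python3 go.py .515 -.173 0.0 3.9;  python3 -m inch '[[0.15,0,0,0.004,0],[0.15,0,0,0.006,0],[0.15,0,0,0.008,0],[0.15,0,0,0.008,0]]' ; python3 go.py .515 -.173 0.0 3.9
```

```text
t 3.8 eef [ 515.7 -174.6    7.1] yaw 3.81 F [-1.   0.2 -0.4] open 0.851 ff 0.0
shift [ 0.0016 -0.0006  0.0071] turn -0.09
time: 4.13
eef_pos: [0.5165, -0.1748, 0.0001]
tcp_rot: [0.683, 0.73, 0.0, 0.001]
contact_force: [0.3, -0.4, 0.9]
opening: 0.85
finger_force: 0.0
t 4.13 eef [ 5.165e+02 -1.748e+02  1.000e-01] yaw 3.83 F [ 0.3 -0.4  0.9] open 0.85 ff 0.0
shift [ 0.0019 -0.0013  0.0001] turn -0.07
```

```bash
python3 -m inch '[[0.3,0.002,-0.001,0,0],[0.3,0.002,-0.001,0,0],[0.3,0.002,-0.001,0.002,0],[0.3,0.002,-0.001,0.004,0]]' |grep -E 'pos|contact|opening' ;  python3 -m inch '[[0.3,0,0,0.002,0],[0.3,0,0,0.002,0]]'|grep -E 'pos|contact|opening' ; python3 -m inch '[[0.3,0,0,0.002,0],[0.3,0,0,0.002,0]]'|grep -E 'pos|contact|opening'
```

```text
eef_pos: [0.515, -0.1723, -0.0047]
contact_force: [0.2, 0.6, 0.1]
opening: 0.702
eef_pos: [0.5151, -0.1723, -0.005]
contact_force: [-5.0, 2.7, 14.5]
opening: 0.701
eef_pos: [0.5153, -0.1723, -0.0051]
contact_force: [-11.3, 3.8, 25.0]
opening: 0.701
```

```bash
python3 -m inch '[[0.3,0,0,-0.0055,0],[0.3,0,0,-0.0055,0],[0.6,0,0,-0.0055,0],[0.6,0,0,-0.0055,0],[0.6,0,0,-0.0055,0]]' 60 ; python3 -m inch '[[0.6,0,0,0,0],[0.6,0,0,0,0],[0.6,0,0,0,0]]' 60;
```

```text
time: 5.22
eef_pos: [0.5155, -0.1726, -0.0027]
tcp_rot: [0.683, 0.731, 0.0, 0.0]
contact_force: [-0.6, 0.3, 9.1]
opening: 0.587
finger_force: 62.8
time: 5.47
eef_pos: [0.5155, -0.1725, -0.0027]
tcp_rot: [0.683, 0.731, 0.0, 0.0]
contact_force: [-0.8, 1.7, 6.3]
opening: 0.587
finger_force: 62.8
```

```bash
python3 -m inch '[[0.6,0,0,-0.041,0],[0.6,0,0,-0.082,0],[0.6,0,0,-0.12,0],[0.6,0,0,-0.12,0]]' >/dev/null; python3 go.py .4844 .0762 .11 2.2
```

```text
t 5.8 eef [ 519.5 -174.7  124.4] yaw 3.87 F [ 1.1 -1.  -0.3] open 0.584 ff 63.6
shift [ 0.2527 -0.0181  0.0144] turn 1.67
```

```bash
python3 -m inch '[[0.6,0.041,-0.003,0,0],[0.6,0.082,-0.006,0,0.5],[0.6,0.123,-0.009,0,1],[0.6,0.164,-0.012,0,1.67],[0.6,0.205,-0.015,0.0,1.67]]' >/dev/null; python3 -m inch '[[0.6,0.041,-0.003,0,0],[0.6,0.048,-0.003,0,0],[0.6,0.048,-0.003,0,0],[0.6,0.048,-0.003,0,0]]' >/dev/null; python3 go.py .4844 .0762 .0293 2.2
```

```text
t 6.55 eef [480.7  79.2 115.5] yaw 2.28 F [-0.3  0.1 -1.2] open 0.591 ff 42.0
shift [-0.0031  0.0036  0.0862] turn 0.08
```

```bash
python3 -m inch '[[0.6,-0.003,0.0036,0.03,0],[0.6,-0.003,0.0036,0.06,0],[0.6,-0.003,0.0036,0.08,0],[0.6,-0.003,0.0036,0.08,0]]' 60 >/dev/null; python3 go.py .4844 .0762 .026 2.2
python3 - <<'E'
from h import *
p=ctrl.read_camera("top");save(p,"t3.png",(240,190,330,260),7)
E
```

```text
t 6.88 eef [481.4  74.5  31.9] yaw 2.03 F [-0.6 -0.5 -1.9] open 0.582 ff 65.4
shift [0.0016 0.0031 0.0059] turn -0.17
```

View pics/t3.png

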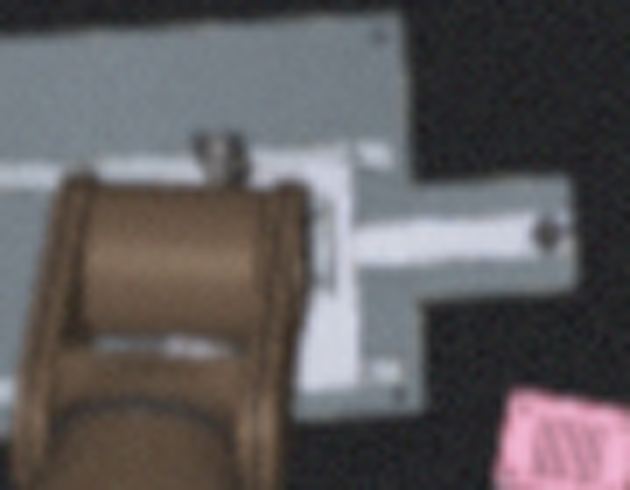

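```bash
python3 -m inch '[[0.6,0.001,0.002,0.003,0],[0.6,0.001,0.002,0.0055,0],[0.6,0.001,0.002,0.0055,0],[0.6,0.001,0.002,0.0055,0]]' 60 >/dev/null; python3 go.py .4844 .0762 .026 2.2
python3 -m inch '[[0.6,-0.001,0,0,0],[0.6,-0.002,0,0,0],[0.6,-0.003,0,0,0],[0.6,-0.003,0,0,0]]' >/dev/null; python3 go.py
```

```text
t 7.27 eef [487.8  77.1  32.1] yaw 2.18 F [-0.7  0.1 -1.1] open 0.583 ff 65.4
shift [-0.0008 -0.0034  0.0061] turn -0.02
t 7.6 eef [487.5  74.3  31.6] yaw 2.18 F [-0.9 -0.2 -0.7] open 0.582 ff 65.5
```

```bash
python3 -m inch '[[0.6,0.001,-0.0025,0.003,0],[0.6,0.001,-0.0025,0.006,0],[0.6,0.001,-0.0025,0.006,0],[0.6,0.001,-0.0025,0.006,0]]' 60 >/dev/null; python3 go.py 
for i in 1; do python3 -m inch '[[0.6,-0.001,0,0,0],[0.6,-0.002,0,0,0],[0.6,-0.003,0,0,0],[0.6,-0.003,0,0,0]]' >/dev/null; python3 go.py; done;  python3 -m inch '[[0.6,-0.001,0,0,0],[0.6,-0.002,0,0,0],[0.6,-0.002,0,0,0]]' >/dev/null; python3 go.py
```

```text
t 7.93 eef [484.1  75.3  24.7] yaw 2.2 F [ 0.  -0.4 -0.9] open 0.585 ff 65.5
t 8.27 eef [484.7  72.6  25.2] yaw 2.16 F [-0.5  2.7 -0.5] open 0.584 ff 65.5
t 8.52 eef [484.7  72.4  25.3] yaw 2.12 F [ 1.  10.3 -0.6] open 0.584 ff 65.5
```

```bash
python3 -m inch '[[0.6,0.001,0.001,0,0],[0.6,0.001,0.002,0,0],[0.6,0.001,0.003,0,0],[0.6,0.001,0.003,0,0]]' >/dev/null; python3 go.py;  python3 -m inch '[[0.6,0,0.001,0,0],[0.6,0,0.002,0,0],[0.6,0,0.002,0,0]]' >/dev/null; python3 go.py
```

```text
t 8.85 eef [486.   72.6  24.5] yaw 2.15 F [-3.3  6.1 -1.3] open 0.586 ff 65.4
t 9.1 eef [487.5  72.6  24.2] yaw 2.14 F [-3.5  5.3 -1.5] open 0.582 ff 65.4
```

```bash
python3 -m inch '[[0.6,0,0.001,0,0],[0.6,0,0.002,0,0],[0.6,0,0.002,0,0]]' >/dev/null; python3 go.py;python3 -m inch '[[0.6,0,0.0005,0,0],[0.6,0,0.001,0,0],[0.6,0,0.001,0,0]]' >/dev/null; python3 go.py
```

```text
t 9.35 eef [488.   72.6  24. ] yaw 2.21 F [-5.7  5.4  3.2] open 0.586 ff 65.5
t 9.6 eef [488.1  72.6  24. ] yaw 2.24 F [-9.7  4.6  4.7] open 0.585 ff 65.6
```

```bash
python3 -m inch '[[0.25,0,0,0,0],[0.25,0,0,0,0],[0.25,0,0,0,0],[0.25,0,0,0,0]]' ; python3 -m inch '[[0.25,0,-0.002,-0.03,0],[0.25,0,-0.002,-0.07,0],[0.25,0,-0.002,-0.10,0],[0.25,0,-0.002,-0.1,0],[0.25,0,-0.002,-0.1,0]]' >/dev/null; python3 go.py .5145 -.284 .10 -18.4
```

```text
time: 9.93
eef_pos: [0.4936, 0.0712, 0.0258]
tcp_rot: [0.694, 0.72, 0.001, 0.001]
contact_force: [0.0, 0.0, -1.4]
opening: 0.752
finger_force: 0.0
t 10.35 eef [493.   71.1 128.1] yaw 2.18 F [-0.7  0.6 -0.3] open 0.749 ff 0.0
shift [-0.3557  0.0081  0.0281] turn 20.58
```

```bash
cat > loc.py <<'E'
from h import *
import sys
def plates(p,z=.008,thr=75):
    g=cv2.cvtColor(p["pixels"],cv2.COLOR_RGB2GRAY);out=[];S=6
    u0,v0,u1,v1=305,195,425,272
    W=cv2.resize(g[v0:v1,u0:u1],None,fx=S,fy=S,interpolation=cv2.INTER_CUBIC)
    cs,_=cv2.findContours((W>thr).astype(np.uint8),cv2.RETR_EXTERNAL,cv2.CHAIN_APPROX_NONE)
    for k in cs:
        if cv2.contourArea(k)<4000: continue
        m=cv2.moments(k);uv=np.array([m["m10"],m["m01"]])/m["m00"]
        pts=(k.reshape(-1,2)+.5)/S-.5+[u0,v0];X=on_z(p,pts,z)[:,:2]*1000
        (cx,cy),(a,b),an=cv2.minAreaRect(X.astype(np.float32))
        if a>b: an-=90;a,b=b,a
        u,v=np.round(uv/S+[u0,v0]).astype(int);col=p["pixels"][v-6:v+7,u-6:u+7].reshape(-1,3).mean(0)
        out.append((round(cx,1),round(cy,1),round(an,1),round(a),round(b),col.round()))
    return out
if __name__=="__main__":
    p=ctrl.read_camera("top")
    for o in plates(p): print(*o)
    if len(sys.argv)>1: save(p,sys.argv[1],(180,180,430,275),3)
E
python3 -m inch '[[0.25,-0.041,0.001,0,0],[0.25,-0.083,0.002,0.0,5],[0.25,-0.124,0.003,0.01,12],[0.25,-0.166,0.004,0.02,17],[0.25,-0.207,0.005,0.028,20.5]]' >/dev/null; python3 loc.py t4.png;python3 go.py .5145 -.284 .10 -18.4
```

```text
360.6 -483.3 87.9 53 91 [109. 107. 107.]
362.4 -85.3 89.0 93 113 [97. 80. 66.]
404.3 -357.9 -15.9 61 80 [193. 195. 207.]
509.7 -421.5 6.8 60 80 [143. 149. 157.]
514.4 -284.8 -18.3 60 79 [143. 149. 157.]
459.7 -135.9 -70.4 208 232 [83. 71. 60.]
t 10.82 eef [ 502.3 -140.5   94.6] yaw -18.85 F [-0.8 -4.   0.7] open 0.748 ff 0.0
shift [-0.1318  0.0579 -0.0054] turn -0.45
```

View pics/t4.png

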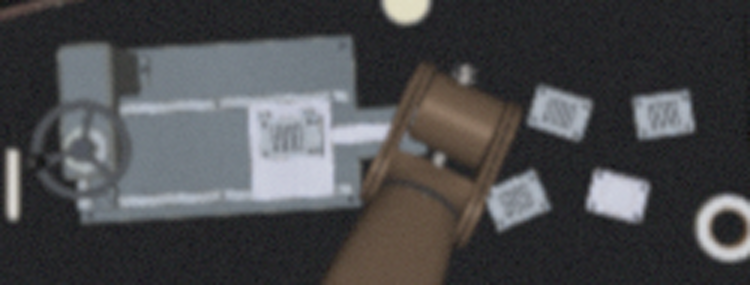

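```bash
python3 -m inch '[[0.22,-0.04,0.018,0,-0.4],[0.22,-0.08,0.036,0,-0.4],[0.22,-0.12,0.054,0.02,-0.4],[0.22,-0.132,0.058,0.04,-0.4],[0.22,-0.132,0.058,0.06,-0.4]]' >/dev/null;python3 -m inch '[[0.22,0,0,0,0],[0.22,0,0,0,0],[0.22,0,0,0,0]]' >/dev/null; python3 go.py .5144 -.2848 -.0035 -18.3
```

```text
t 11.48 eef [ 516.9 -275.5   37.5] yaw -17.87 F [-0.1 -0.2 -0.7] open 0.78 ff 0.0
shift [-0.0097  0.0005  0.041 ] turn 0.43
```

```bash
python3 -m inch '[[0.28,-0.0097,0.0005,0.01,0.4],[0.28,-0.0097,0.0005,0.025,0.4],[0.28,-0.0097,0.0005,0.035,0.4],[0.28,-0.0097,0.0005,0.0405,0.4],[0.28,-0.0097,0.0005,0.0405,0.4]]' >/dev/null; python3 go.py .5144 -.2848 -.0035 -18.3;python3 -m inch '[[0.6,0,0,0,0],[0.6,0,0,0,0],[0.6,0,0,0,0],[0.6,0,0,0,0]]' >/dev/null; python3 go.py .5144 -.2848 -.0035 -18.3
```

```text
t 11.9 eef [ 513.6 -284.7   -4.2] yaw -18.29 F [0.3 0.1 0.4] open 0.72 ff 0.0
shift [ 0.0002  0.0008 -0.0007] turn 0.01
t 12.23 eef [ 514.8 -285.8   -2.4] yaw -18.3 F [-0.   0.7  1. ] open 0.589 ff 62.7
shift [ 0.0008 -0.0006  0.0011] turn -0.0
```

```bash
python3 -m inch '[[0.6,0,0,-0.03,0],[0.6,0,0,-0.07,0],[0.6,0,0,-0.11,0],[0.6,0,0,-0.12,0]]' >/dev/null;  python3 -m inch '[[0.6,0,0,0,0],[0.6,0,0,0,0]]' >/dev/null;python3 go.py .485 .0766 .117 2.2
```

```text
t 12.73 eef [ 514.4 -285.5  117.2] yaw -18.31 F [-0.2  0.3 -1.7] open 0.584 ff 63.1
shift [ 3.346e-01 -1.417e-01  2.000e-04] turn -20.51
```

```bash
python3 -m inch '[[0.6,0.0377,-0.016,0,0],[0.6,0.0754,-0.032,0,0],[0.6,0.1131,-0.048,0,0],[0.6,0.1508,-0.064,0,0],[0.6,0.1885,-0.08,0,0]]' >/dev/null; python3 -m inch '[[0.6,0.0377,-0.016,0,-5],[0.6,0.0754,-0.032,0,-10],[0.6,0.1131,-0.048,0,-15],[0.6,0.1461,-0.0617,0,-20.5],[0.6,0.1461,-0.0617,0,-20.5]]' >/dev/null; python3 -m inch '[[0.6,0,0,0,0],[0.6,0,0,0.02,0],[0.6,0,0,0.03,0],[0.6,0,0,0.03,0],[0.6,0,0,0.03,0]]' >/dev/null; python3 go.py .485 .0766 .0335 2.2
```

```text
t 13.98 eef [483.8  75.6  85.3] yaw 2.07 F [ 0.1 -0.8 -1.2] open 0.587 ff 63.0
shift [0.001  0.0013 0.0518] turn -0.13
```

```bash
python3 -m inch '[[0.6,0.001,0.001,0.02,0],[0.6,0.001,0.001,0.04,0],[0.6,0.001,0.001,0.0515,0],[0.6,0.001,0.001,0.0515,0],[0.6,0.001,0.001,0.0515,0]]' >/dev/null; python3 go.py; python3 -m inch '[[0.6,-0.002,0,0,0],[0.6,-0.004,0,0,0],[0.6,-0.006,0,0,0],[0.6,-0.006,0,0,0]]' >/dev/null; python3 go.py
```

```text
t 14.4 eef [486.5  76.9  36. ] yaw 2.11 F [ 0.6 -0.1 -1.7] open 0.536 ff 61.2
t 14.73 eef [486.3  71.3  35.8] yaw 2.16 F [-0.5 -0.3 -1.8] open 0.539 ff 61.2
```

```bash
python3 - <<'E'
from h import *
p=ctrl.read_camera("scene");save(p,"s5.png",(255,195,345,275),8)
c=cloud(p)
E
```

View pics/s5.png

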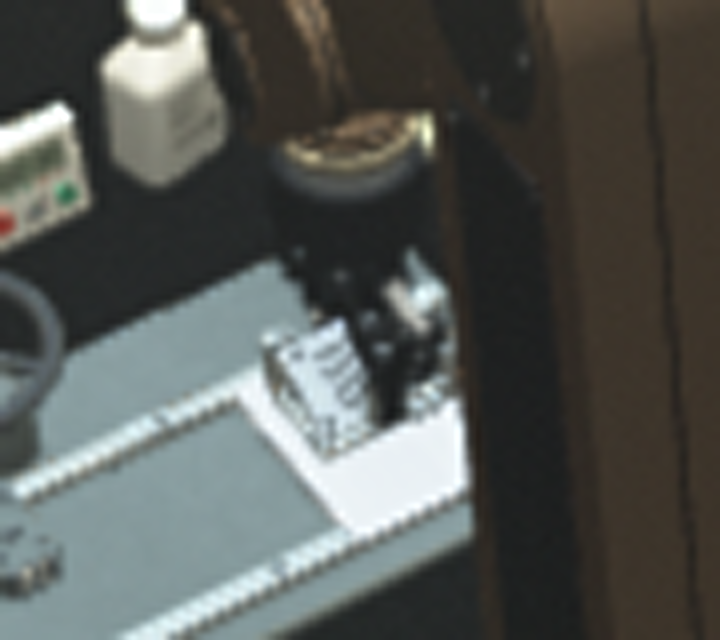

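```bash
python3 -m inch '[[0.4,0.003,-0.002,0,0],[0.4,0.003,-0.002,0,0],[0.3,0.003,-0.002,0,0],[0.2,0.003,-0.002,0,0],[0.2,0.003,-0.002,0,0]]' >/dev/null;  python3 -m inch '[[0.2,0,0,-0.03,0],[0.2,0,0,-0.07,0],[0.2,0,0,-0.09,0],[0.2,-0.04,0,-0.09,0],[0.2,-0.08,0,-0.09,0]]' >/dev/null;python3 -m inch '[[0.2,-0.04,0,0,0],[0.2,-0.08,0,0,0],[0.2,-0.1,0,0,0],[0.2,-0.1,0,0,0]]' >/dev/null; python3 go.py; python3 - <<'E'
from h import *
p=ctrl.read_camera("top");c=cloud(p);a=p["pixels"][205:250,250:310,::-1];a=cv2.resize(a,None,fx=8,fy=8,interpolation=cv2.INTER_CUBIC)
s=ctrl.read_camera("scene");b=cv2.resize(s["pixels"][225:265,270:330,::-1],None,fx=6,fy=6,interpolation=cv2.INTER_CUBIC)
b=np.vstack([b,np.zeros((120,360,3),np.uint8)])[:360]
b=cv2.resize(b,(320,213));b=np.vstack([b,np.zeros((360-213,320,3),np.uint8)])
cv2.imwrite("pics/c6.png",np.hstack([a,b]))
for v in range(214,236): print(v,' '.join('%2.0f'%(z*1000) for z in c[v,262:290,2]))
E
```

```text
t 15.95 eef [ 491.6 -109.2  126.3] yaw 1.92 F [ 0.8 -0.1  0.5] open 0.801 ff 0.0
214 23 24 23 15 21 22 18 17 22 17 23 24 26 25 24 19 27 25 34 25 22 26 33 27 28 23 28 24
215 22 28 27 25 18 27 25 24 29 25 30 34 30 28 20 23 28 29 26 21 19 25 27 24 28 25 26 26
216  9 21 20 28 21 18 28 19 28 31 19 26 23 27 23 26 26 26 30 63 66 67 26 23 26 19 29 19
217 12 23 25 64 68 64 66 36 26 27 25 22 24 31 34 29 28 24 65 68 nan 74 33 29 23 26 28 29
218 12 27 24 67 69 71 70 44 25 27 23 25 20 19 22 25 27 29 72 70 67 66 42 25 24 26 27 26
219 10 23 28 68 67 64 62 50 27 30 27 30 26 32 32 24 23 34 34 33 34 29 66 67 62 25 30 25
220  8 23 28 28 29 32 32 33 34 35 32 32 36 30 44 43 44 44 37 43 46 35 64 63 70 28 26 29
221 16 22 21 43 41 42 40 43 43 37 43 47 43 43 43 42 41 40 38 44 47 43 65 66 63 26 26 30
222  6 30 27 43 46 42 38 41 39 34 44 43 34 43 46 40 38 40 42 42 38 39 61 70 67 31 24 31
223 12 23 30 42 37 43 41 42 44 39 45 40 39 46 42 40 38 44 42 43 41 40 62 66 65 27 24 22
224 13 27 29 44 42 40 38 44 41 44 43 45 45 45 45 43 41 44 41 37 43 48 65 66 69 35 28 25
225 12 23 25 46 41 38 42 36 38 44 44 43 42 36 42 4
[... 217 characters left out ...]
  8 22 31 27 41 39 37 39 44 40 44 41 45 46 37 39 41 45 38 38 41 41 68 73 66 50 28 25
229  9 24 26 29 49 42 45 44 41 43 41 40 42 40 39 38 40 41 42 42 41 45 69 71 64 50 27 30
230 14 24 25 27 42 44 41 41 46 40 38 39 44 39 37 43 42 37 42 43 46 39 34 68 68 50 27 29
231 11 22 24 27 43 37 40 40 47 48 47 40 49 44 35 46 43 41 42 46 47 37 41 65 65 50 26 21
232 11 16 24 20 43 45 49 38 36 36 44 43 38 43 44 41 44 42 45 37 44 38 43 68 65 26 27 24
233 10  7 25 26 40 45 45 48 47 38 38 39 45 47 44 43 41 39 42 41 39 26 27 25 24 25 30 27
234  9 14 27 25 42 40 41 30 29 27 26 27 25 25 26 28 28 27 27 21 27 28 29 24 20 28 28 30
235 14  9 26 21 21 22 25 27 21 24 27 27 29 19 23 28 23 29 27 32 28 25 22 24 26 29 26 23
```

View pics/c6.png

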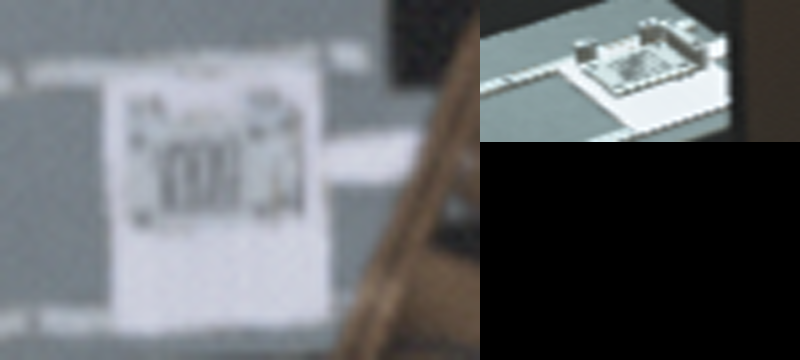

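```bash
python3 -m inch '[[0.2,0.041,0,0,0],[0.2,0.082,0,0,0],[0.2,0.123,0,0,0],[0.2,0.164,0,0,0],[0.2,0.182,0,0,0]]' >/dev/null;  python3 -m inch '[[0.2,0,0,0,0],[0.2,0,0,0.0,0],[0.2,0,0,0.03,0],[0.2,0,0,0.05,0],[0.2,0,0,0.05,0]]' >/dev/null;python3 -m inch '[[0.2,0,0,0,0],[0.2,0,0,0,0]]' >/dev/null; python3 go.py .4865 .0735 .025 2.2
```

```text
t 17.05 eef [484.8  76.   76.6] yaw 2.14 F [0.9 0.8 0.3] open 0.798 ff 0.0
shift [-0.0026  0.0016  0.0516] turn -0.06
```

```bash
python3 -m inch '[[0.2,-0.0026,0.0016,0.02,0],[0.2,-0.0026,0.0016,0.04,0],[0.2,-0.0026,0.0016,0.05,0],[0.2,-0.0026,0.0016,0.05,0]]' >/dev/null; python3 go.py;  python3 -m inch '[[0.35,0,0,0,0],[0.6,0,0,0.0,0],[0.6,0,0,0,0],[0.6,0,0,0,0],[0.6,0,0,0,0]]' 40 >/dev/null; python3 go.py;  python3 -m inch '[[0.6,-0.001,0,0,0],[0.6,-0.002,0,0.0,0],[0.6,-0.003,0,0,0],[0.6,-0.003,0,0,0]]' >/dev/null; python3 go.py
```

```text
t 17.38 eef [484.8  73.8  24.6] yaw 2.16 F [-0.6  0.9 -0.7] open 0.798 ff 0.0
t 17.8 eef [487.3  73.9  27.3] yaw 2.19 F [-0.  -0.2  4.8] open 0.596 ff 43.2
t 18.13 eef [487.2  73.3  27.2] yaw 2.07 F [0.7 9.4 6.5] open 0.587 ff 43.3
```

```bash
python3 -m inch '[[0.6,0.001,0.001,-0.001,0],[0.6,0.001,0.002,-0.001,0],[0.6,0.001,0.003,-0.001,0],[0.6,0.001,0.004,-0.001,0],[0.6,0.001,0.004,-0.001,0]]' >/dev/null; python3 go.py;  python3 -m inch '[[0.6,-0.001,0.001,0,0],[0.6,-0.001,0.002,0.0,0],[0.6,-0.001,0.002,0,0]]' >/dev/null; python3 go.py
```

```text
t 18.55 eef [487.4  73.4  27.4] yaw 2.17 F [-10.1   3.7  14.6] open 0.598 ff 44.2
t 18.8 eef [487.5  73.3  27.4] yaw 2.14 F [-16.9   6.8  21.2] open 0.593 ff 44.9
```

```bash
python3 -m inch '[[0.6,0.001,-0.005,-0.002,0],[0.6,0.001,-0.005,-0.002,0],[0.25,0.001,-0.005,-0.002,0],[0.25,0.001,-0.005,-0.002,0],[0.25,0.001,-0.005,-0.002,0]]' >/dev/null; python3 go.py; python3 -m inch '[[0.25,0,0,-0.03,0],[0.25,0,0,-0.07,0],[0.25,0,0,-0.1,0],[0.25,-0.04,0,-0.1,0],[0.25,-0.08,0,-0.1,0]]' >/dev/null;  python3 -m inch '[[0.25,-0.041,0,0,-1],[0.25,-0.082,0,0,-2],[0.25,-0.123,0,0,-3],[0.25,-0.164,0,0,-4],[0.25,-0.205,0,0,-4.5]]' >/dev/null; python3 loc.py t7.png;python3 - <<'E'
from h import *
p=ctrl.read_camera("top");c=cloud(p)
for v in range(216,236,1): print(v,' '.join('%2.0f'%(z*1000) for z in c[v,262:290,2]))
E
python3 go.py .5097 -.4215 .05 6.5
```

```text
t 19.22 eef [486.9  71.5  28.5] yaw 2.2 F [-0.6  0.9  0.5] open 0.753 ff 0.0
376.7 -89.8 79.4 54 61 [173. 125. 141.]
360.6 -483.3 87.9 53 91 [110. 108. 108.]
360.2 -152.4 -1.0 111 160 [101.  83.  68.]
404.4 -357.9 -15.7 62 80 [194. 196. 208.]
494.4 -75.6 -1.0 69 69 [142. 148. 157.]
509.7 -421.6 6.8 60 79 [144. 150. 158.]
458.7 -239.2 57.2 163 181 [90. 77. 66.]
216 11 29 28 23 29 23 30 26 24 23 24 32 24 20 19 27 24 27 27 69 64 65 24 26 28 25 27 27
217 12 20 27 61 70 61 67 39 25 21 27 30 33 29 26 26 27 29 68 64 63 64 40 29 29 33 25 28
218 18 21 26 65 66 67 69 47 26 26 25 25 25 28 22 27 27 24 63 66 67 65 34 22 23 25 27 26
219 11 26 24 67 66 55 68 55 26 28 28 22 26 23 21 20 24 27 33 26 26 23 62 66 66 30 24 28
220 17 26 20 24 24 21 21 23 21 24 26 47 43 47 47 41 43 42 40 48 41 41 66 68 64 26 29 29
221  8 30 21 28 43 43 43 41 42 39 38 44 37 46 44 43 42 40 44 43 39 50 66 72 66 27 25 26
222 11 29 25 28 46 47 39 44 40 41 40 43 44 39 45 42 41 42 39 45 45 42 64 65 69 30 17 28
223 18 22 26 24 41 48 40 37 44 44 44 44 46 43 46 43 46 44 41 43 41 nan 59 66 68 30 21 26
224 14 23 25 24 37 42 45 41 43 4
[... 450 characters left out ...]
1 40 43 42 36 47 42 40 45 40 64 66 nan 45 22 27
230 15 19 23 30 41 46 47 50 44 40 39 42 37 38 41 40 42 49 42 39 37 37 45 67 62 51 25 29
231  8 24 27 30 40 38 39 45 41 43 44 46 44 37 39 40 44 42 48 44 39 42 43 64 65 52 19 25
232 11  9 22 26 45 45 43 39 43 45 40 42 40 38 43 40 45 42 46 41 43 46 43 69 58 25 23 23
233 16 16 26 25 43 38 44 38 39 38 40 42 38 47 40 46 45 33 41 43 38 22 28 26 22 26 24 23
234 15 12 27 21 30 26 30 25 22 24 nan 23 29 26 29 26 21 27 27 24 28 20 24 27 23 30 23 29
235 15 15 26 26 26 26 31 23 23 28 27 28 25 24 26 23 26 25 27 32 28 23 24 28 21 22 25 27
t 20.15 eef [ 498.  -219.   129.3] yaw 6.33 F [ 0.1 -0.2  1.2] open 0.751 ff 0.0
shift [-0.2026 -0.0107  0.0793] turn -0.17
```

View pics/t7.png

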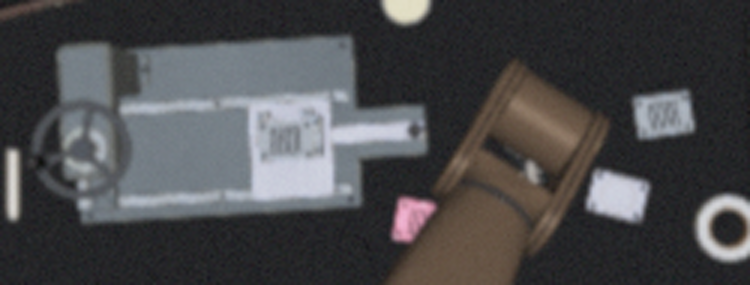

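```bash
python3 -m inch '[[0.25,-0.041,-0.002,0,0],[0.25,-0.082,-0.004,0,0],[0.25,-0.123,-0.006,0.02,0],[0.25,-0.164,-0.008,0.04,0],[0.25,-0.19,-0.0107,0.06,0]]' >/dev/null;  python3 -m inch '[[0.25,0,0,0.02,0],[0.25,0,0,0.02,0],[0.25,0,0,0.02,0]]' >/dev/null; python3 go.py .5097 -.4216 -.003 6.8
```

```text
t 20.82 eef [ 508.1 -401.3   46.6] yaw 6.67 F [-0.2 -0.4 -0.6] open 0.752 ff 0.0
shift [-0.0204 -0.0008  0.0496] turn -0.13
```

```bash
cat > nestfit.py <<'E'
from h import *
from scipy.optimize import minimize
import sys
# fit of the top plate in nest frame: shuttle pose fixed, level zt (m), lower rest assumed flush
Q=np.array([.4875,.0723,.0385])
def run(p,zt,Q=Q):
    U0,U1,V0,V1=255,295,212,240
    if Q[1]>.15: U0,U1=195,245
    sub=(np.arange(4)+.5)/4-.5
    V,U=np.meshgrid((np.arange(V0,V1)[:,None]+sub).ravel(),(np.arange(U0,U1)[:,None]+sub).ravel(),indexing="ij")
    d=ray(p,np.stack([U,V],-1).reshape(-1,2));o=np.array(p["xyz"])
    c,s=np.cos(Q[2]),np.sin(Q[2]);zs=np.arange(.026,max(.066,zt)+.0001,.002);obs=cloud(p)[V0:V1,U0:U1,2];ok=~np.isnan(obs);obs=np.clip(np.nan_to_num(obs),.026,.08)
    P=[]
    for z in zs:
        a=(o+d*((z-o[2])/d[:,2])[:,None])[:,:2]-Q[:2];P.append(np.c_[c*a[:,0]+s*a[:,1],-s*a[:,0]+c*a[:,1]])
    def f(q):
        h=np.full(len(d),.026)
        for z,X in zip(zs,P):
            x,y=(X+[q[3],q[4]]).T
            m=((x>.026)&(x<.036)&(abs(y)>.021)&(abs(y)<.036)|(abs(x)<.026)&(y<-.036)&(y>-.046))&(z<=.066)
            if z<=zt+1e-6:
                b=(X+[q[3],q[4]])-q[:2];ca,sa=np.cos(q[2]),np.sin(q[2])
                m|=(abs(ca*b[:,0]+sa*b[:,1])<.026)&(abs(-sa*b[:,0]+ca*b[:,1])<.036)
            h[m]=z
        H=h.reshape(V1-V0,4,U1-U0,4).mean((1,3))
        return 1e3*np.mean(np.clip(abs(H-obs),0,.02)[ok])
    r=minimize(f,np.zeros(5),method="Nelder-Mead",options=dict(initial_simplex=np.vstack([np.zeros(5),np.diag([-.004,.004,.05,.002,.002])]),xatol=1e-4,fatol=1e-5,maxiter=400))
    return r.x,r.fun
if __name__=="__main__":
    p=ctrl.read_camera("top")
    x,e=run(p,float(sys.argv[1]));print("plate in nest mm",np.round(x[:2]*1000,1),"yaw deg",round(np.degrees(x[2]),2),"shuttle adj",np.round(x[3:]*1000,1),round(e,2))
E
python3 nestfit.py .042
```

```text
plate in nest mm [-3.5  1.3] yaw deg -1.26 shuttle adj [-0.2  0.1] 1.38
```

```bash
python3 -m inch '[[0.25,-0.0204,-0.0008,0.01,0],[0.25,-0.0204,-0.0008,0.025,0],[0.28,-0.0204,-0.0008,0.04,0],[0.28,-0.0204,-0.0008,0.05,0],[0.28,-0.0204,-0.0008,0.05,0]]' >/dev/null; python3 go.py .5097 -.4216 -.003 6.8;python3 -m inch '[[0.28,0,0,0,0],[0.6,0,0,0,0],[0.6,0,0,0,0],[0.6,0,0,0,0],[0.6,0,0,0,0]]' 80 >/dev/null; python3 go.py;  python3 -m inch '[[0.6,0,0,-0.03,0],[0.6,0,0,-0.07,0],[0.6,0,0,-0.11,0],[0.6,0,0,-0.12,0]]' >/dev/null;  python3 -m inch '[[0.6,0,0,0,0],[0.6,0,0,0,0]]' >/dev/null;python3 go.py .485 .0766 .117 2.2
```

```text
t 21.28 eef [ 509.5 -420.3   -4.6] yaw 6.73 F [-0.4  0.3 -0. ] open 0.72 ff 0.0
shift [-0.0013  0.0001 -0.0016] turn -0.07
t 21.7 eef [ 5.113e+02 -4.233e+02 -4.000e-01] yaw 6.69 F [ 1.  -0.1  1.6] open 0.575 ff 83.0
t 22.2 eef [ 510.7 -423.   118.5] yaw 6.68 F [ 0.4  0.8 -1.7] open 0.576 ff 83.3
shift [0.4992 0.0326 0.0015] turn 4.48
```

```bash
python3 -m inch '[[0.6,0.04,0.0026,0,0],[0.6,0.08,0.0052,0,0],[0.6,0.12,0.0078,0,0],[0.6,0.16,0.0104,0,0],[0.6,0.2,0.013,0,0]]' >/dev/null; python3 -m inch '[[0.6,0.04,0.0026,0,0],[0.6,0.08,0.0052,0,0],[0.6,0.12,0.0078,0,0],[0.6,0.16,0.0104,0,0],[0.6,0.2,0.013,0,0]]' >/dev/null; python3 -m inch '[[0.6,0.04,0.0026,0,1],[0.6,0.08,0.0052,0,2],[0.6,0.0992,0.0066,0,3],[0.6,0.0992,0.0066,0,4.48],[0.6,0.0992,0.0066,0,4.48]]' >/dev/null; python3 -m inch '[[0.6,0,0,0,0],[0.6,0,0,0,0],[0.6,0,0,0.02,0],[0.6,0,0,0.02,0],[0.6,0,0,0.02,0]]' >/dev/null; python3 go.py .485 .0766 .046 2.2
```

```text
t 23.87 eef [483.7  75.8  97.1] yaw 2.13 F [-0.7  0.4 -0.8] open 0.575 ff 83.2
shift [0.0007 0.0013 0.0511] turn -0.07
```

```bash
python3 -m inch '[[0.6,0.0007,0.001,0.02,0],[0.6,0.0007,0.001,0.04,0],[0.6,0.0007,0.001,0.051,0],[0.6,0.0007,0.001,0.051,0],[0.6,0.0007,0.001,0.051,0]]' >/dev/null; python3 go.py; python3 -m inch '[[0.6,-0.001,0,0.001,0],[0.6,-0.002,0,0.002,0],[0.6,-0.003,0,0.002,0],[0.6,-0.003,0,0.002,0]]' >/dev/null; python3 go.py; python3 -m inch '[[0.6,-0.001,0,0.001,0],[0.6,-0.002,0,0.001,0],[0.6,-0.002,0,0.001,0],[0.6,-0.002,0,0.001,0]]' >/dev/null; python3 go.py
```

```text
t 24.28 eef [485.7  77.   47.5] yaw 2.18 F [ 0.8 -0.3 -0.5] open 0.578 ff 89.2
t 24.62 eef [486.7  74.1  46.4] yaw 2.2 F [-1.2 -0.3 -1. ] open 0.574 ff 89.2
t 24.95 eef [486.2  72.2  44.7] yaw 2.2 F [ 0.8  0.1 -0.7] open 0.574 ff 89.2
```

```bash
python3 -m inch '[[0.6,-0.001,0,0.001,0],[0.6,-0.002,0,0.001,0],[0.6,-0.003,0,0.001,0],[0.6,-0.003,0,0.001,0]]' >/dev/null; python3 go.py; python3 -m inch '[[0.6,0,0.001,0.001,0],[0.6,0,0.002,0.001,0],[0.6,0,0.003,0.001,0],[0.6,0,0.003,0.001,0]]' >/dev/null; python3 go.py
```

```text
t 25.28 eef [486.3  70.9  43.7] yaw 2.14 F [-0.1  7.6 -0.9] open 0.577 ff 89.3
t 25.62 eef [487.6  71.   42. ] yaw 2.16 F [-2.7  6.8 -0.2] open 0.577 ff 89.3
```

```bash
python3 -m inch '[[0.6,0,0.001,0,0],[0.6,0,0.002,0,0],[0.6,0,0.003,0,0],[0.6,0,0.003,0,0]]' >/dev/null; python3 go.py; python3 -m inch '[[0.6,0,0.001,0.001,0],[0.6,0,0.001,0.001,0],[0.6,0,0.001,0.001,0]]' >/dev/null; python3 go.py
```

```text
t 25.95 eef [488.5  71.   41.6] yaw 2.23 F [-6.8  6.   4.3] open 0.574 ff 89.5
t 26.2 eef [488.5  71.   41.1] yaw 2.26 F [-11.3   4.8  10. ] open 0.575 ff 90.1
```

```bash
python3 -m inch '[[0.2,0,0,0,0],[0.2,0,0,0,0],[0.2,0,-0.003,0,0],[0.2,0,-0.004,0,0]]' >/dev/null; python3 go.py; python3 -m inch '[[0.2,0,0,-0.03,0],[0.2,0,0,-0.07,0],[0.2,0,0,-0.1,0],[0.2,-0.04,0,-0.1,0],[0.2,-0.08,0,-0.1,0]]' >/dev/null;  python3 -m inch '[[0.2,-0.041,0,0,-7],[0.2,-0.082,0,0,-14],[0.2,-0.123,0,0,-20],[0.2,-0.14,0,0,-20],[0.2,-0.14,0,0,-20]]' >/dev/null; python3 nestfit.py .050;python3 nestfit.py .050; python3 loc.py;python3 go.py .402 -.2247 .05 22
```

```text
t 26.53 eef [489.7  69.2  42. ] yaw 2.21 F [0.3 0.2 0.3] open 0.799 ff 0.0
plate in nest mm [-1.2 -0.4] yaw deg -1.2 shuttle adj [1.1 0. ] 1.36
plate in nest mm [-1.2 -0.6] yaw deg -1.06 shuttle adj [1.2 0.2] 1.32
353.0 -96.3 -1.0 95 115 [101.  84.  68.]
360.6 -483.3 87.9 53 91 [110. 108. 108.]
404.3 -357.8 -16.2 61 80 [194. 196. 208.]
456.9 -154.8 -30.0 186 265 [68. 59. 52.]
t 27.52 eef [ 497.7 -150.4  141.6] yaw 22.13 F [ 0.1  0.5 -0.2] open 0.8 ff 0.0
shift [-0.0327 -0.1166  0.0916] turn 0.13
```

```bash
python3 -m inch '[[0.25,0.04,0.016,0,0],[0.25,0.08,0.032,0,0],[0.25,0.11,0.045,0,0],[0.25,0.11,0.045,0,0]]' >/dev/null;  python3 loc.py;python3 go.py .402 -.2247 .05 22
```

```text
373.8 -102.7 -11.7 62 80 [210. 150. 174.]
360.3 -483.3 87.9 53 91 [111. 109. 109.]
401.7 -224.8 22.2 61 80 [145. 150. 159.]
404.3 -357.8 -15.7 62 80 [196. 198. 210.]
444.4 -74.8 89.0 69 172 [93. 85. 79.]
t 27.9 eef [497.  -27.4 141.4] yaw 22.59 F [ 0.5 -0.5 -0.2] open 0.749 ff 0.0
shift [-0.1456 -0.1635  0.0914] turn 0.59
```

```bash
python3 -m inch '[[0.25,-0.027,-0.03,0,0],[0.25,-0.054,-0.06,0,0],[0.25,-0.081,-0.09,0,0],[0.25,-0.108,-0.12,0.01,0],[0.25,-0.13,-0.146,0.03,0.4]]' >/dev/null;  python3 -m inch '[[0.25,-0.0156,-0.0175,0.03,0],[0.25,-0.0156,-0.0175,0.06,0],[0.25,-0.0156,-0.0175,0.06,0],[0.25,-0.0156,-0.0175,0.06,0]]' >/dev/null; python3 go.py .4017 -.2248 -.003 22.2
```

```text
t 28.65 eef [ 400.1 -227.1   50.4] yaw 21.78 F [ 0.3 -0.   0.3] open 0.748 ff 0.0
shift [0.0016 0.0024 0.0534] turn -0.42
```

```bash
python3 -m inch '[[0.25,0.0016,0.0024,0.02,-0.4],[0.25,0.0016,0.0024,0.035,-0.4],[0.28,0.0016,0.0024,0.045,-0.4],[0.28,0.0016,0.0024,0.0525,-0.4],[0.28,0.0016,0.0024,0.0525,-0.4]]' >/dev/null; python3 -m inch '[[0.28,0,0,0,0],[0.28,0,0,0,0]]' >/dev/null; python3 go.py .4017 -.2248 -.003 22.2;python3 -m inch '[[0.6,0,0,0,0],[0.6,0,0,0,0],[0.6,0,0,0,0],[0.6,0,0,0,0],[0.6,0,0,0,0]]' 80 >/dev/null; python3 go.py;  python3 -m inch '[[0.6,0,0,-0.03,0],[0.6,0,0,-0.07,0],[0.6,0,0,-0.11,0],[0.6,0,0,-0.14,0]]' >/dev/null;  python3 -m inch '[[0.6,0,0,0,0],[0.6,0,0,0,0]]' >/dev/null;python3 go.py .485 .0775 .137 2.2
```

```text
t 29.23 eef [ 4.039e+02 -2.262e+02  2.000e-01] yaw 22.24 F [ 0.1  0.2 -1.1] open 0.721 ff 0.0
shift [ 0.0021 -0.0015  0.0032] turn 0.04
t 29.65 eef [ 403.8 -226.4    0.9] yaw 22.22 F [-1.9  2.1  7.5] open 0.567 ff 81.1
t 30.15 eef [ 404.3 -226.9  141.9] yaw 22.21 F [-0.5 -0.1 -2.2] open 0.567 ff 83.4
shift [0.2513 0.1898 0.0049] turn 20.01
```

```bash
python3 -m inch '[[0.6,0.032,0.024,0,0],[0.6,0.064,0.048,0,0],[0.6,0.096,0.072,0,0],[0.6,0.128,0.096,0,0],[0.6,0.16,0.12,0,0]]' >/dev/null; python3 -m inch '[[0.6,0.032,0.0245,0,6],[0.6,0.064,0.049,0,12],[0.6,0.0913,0.0698,0,20],[0.6,0.0913,0.0698,0,20],[0.6,0.0913,0.0698,0,20]]' >/dev/null;  python3 -m inch '[[0.6,0,0,0,0],[0.6,0,0,0,0],[0.6,0,0,0.03,0],[0.6,0,0,0.03,0],[0.6,0,0,0.03,0]]' >/dev/null; python3 go.py .485 .0775 .056 2.2
```

```text
t 31.4 eef [481.8  77.7 107.3] yaw 2.12 F [ 1.  -0.1 -1.1] open 0.567 ff 83.5
shift [-0.0003  0.0032  0.0513] turn -0.08
```

```bash
python3 -m inch '[[0.6,0,0.002,0.02,0],[0.6,0,0.002,0.04,0],[0.6,0,0.002,0.051,0],[0.6,0,0.002,0.051,0],[0.6,0,0.002,0.051,0]]' >/dev/null; python3 go.py; python3 -m inch '[[0.6,-0.001,0,0.001,0],[0.6,-0.003,0,0.002,0],[0.6,-0.005,0,0.003,0],[0.6,-0.005,0,0.003,0]]' >/dev/null; python3 go.py; python3 -m inch '[[0.6,-0.001,0,0,0],[0.6,-0.002,0,0,0],[0.6,-0.002,0,0,0]]' >/dev/null; python3 go.py
```

```text
t 31.82 eef [485.7  78.4  58.3] yaw 2.18 F [ 0.6 -0.5 -0. ] open 0.567 ff 83.5
t 32.15 eef [486.4  73.4  55.7] yaw 2.19 F [-0.3 -0.1 -0.6] open 0.57 ff 83.5
t 32.4 eef [486.1  71.6  55.3] yaw 2.2 F [ 0.1 -0.1 -0.8] open 0.568 ff 83.5
```

```bash
python3 -m inch '[[0.6,-0.001,0,0.001,0],[0.6,-0.002,0,0.002,0],[0.6,-0.003,0,0.003,0],[0.6,-0.003,0,0.003,0]]' >/dev/null; python3 go.py; python3 -m inch '[[0.6,-0.001,0,0,0],[0.6,-0.001,0.001,0,0],[0.6,-0.001,0.002,0,0],[0.6,-0.001,0.003,0,0],[0.6,-0.001,0.003,0,0]]' >/dev/null; python3 go.py;  python3 -m inch '[[0.6,0,0.001,0,0],[0.6,0,0.002,0,0],[0.6,0,0.003,0.001,0],[0.6,0,0.003,0.001,0]]' >/dev/null; python3 go.py
```

```text
t 32.73 eef [486.1  69.2  52.1] yaw 2.18 F [-0.8  3.4  1.1] open 0.568 ff 83.6
t 33.15 eef [487.4  69.2  51.4] yaw 2.17 F [-3.2  5.5  0.7] open 0.57 ff 83.6
t 33.48 eef [488.6  69.3  51. ] yaw 2.22 F [-11.1   3.8  10.4] open 0.567 ff 85.0
```

Seated against both fences. Release and head for the end plate, checking on the way.

```bash
python3 -m inch '[[0.2,0,0,0,0],[0.2,0,0,0,0],[0.2,0,-0.003,0,0],[0.2,0,-0.004,0,0]]' >/dev/null; python3 go.py; python3 -m inch '[[0.2,0,0,-0.03,0],[0.2,0,0,-0.07,0],[0.2,0,0,-0.1,0],[0.2,-0.04,0,-0.1,0],[0.2,-0.08,0,-0.1,0]]' >/dev/null;  python3 -m inch '[[0.22,-0.041,0,0,5],[0.22,-0.082,0,0,10],[0.22,-0.123,0,0,15],[0.22,-0.14,0,0,18],[0.22,-0.14,0,0,18]]' >/dev/null; python3 nestfit.py .058;python3 nestfit.py .058; python3 loc.py;python3 go.py .4043 -.3578 .05 -15.9
```

```text
t 33.82 eef [488.4  67.5  51.3] yaw 2.2 F [-0.6  0.   0.2] open 0.798 ff 0.0
plate in nest mm [-0.1 -0.7] yaw deg 0.02 shuttle adj [1.8 0.2] 1.48
plate in nest mm [-0.4 -0.9] yaw deg -0.31 shuttle adj [1.2 0.2] 1.47
351.4 -97.5 -1.0 92 118 [102.  84.  69.]
360.6 -483.3 87.9 53 91 [110. 108. 108.]
404.4 -357.9 -15.7 61 80 [194. 196. 208.]
466.5 -134.4 -30.7 189 220 [82. 72. 64.]
t 34.8 eef [ 496.4 -151.7  150.9] yaw -15.77 F [0.2 0.2 0.6] open 0.784 ff 0.0
shift [-0.2234 -0.0326  0.1009] turn 0.13
```

```bash
python3 -m inch '[[0.22,-0.041,-0.006,0,0],[0.22,-0.082,-0.012,0,0],[0.22,-0.123,-0.018,0.02,0],[0.22,-0.164,-0.024,0.04,0],[0.22,-0.205,-0.03,0.06,0]]' >/dev/null;  python3 -m inch '[[0.25,-0.018,-0.002,0.03,0],[0.25,-0.018,-0.002,0.04,0],[0.25,-0.018,-0.002,0.04,0],[0.25,-0.018,-0.002,0.04,0]]' >/dev/null; python3 go.py .4044 -.3572 -.001 -15.8
```

```text
t 35.55 eef [ 410.3 -345.3   56.3] yaw -15.68 F [ 0.5 -0.8  0.2] open 0.749 ff 0.0
shift [-0.0131 -0.0025  0.0573] turn 0.12
```

```bash
python3 -m inch '[[0.25,-0.0131,-0.0025,0.02,0],[0.25,-0.0131,-0.0025,0.035,0],[0.28,-0.0131,-0.0025,0.045,0],[0.28,-0.0131,-0.0025,0.057,0],[0.28,-0.0131,-0.0025,0.057,0]]' >/dev/null; python3 -m inch '[[0.28,0,0,0,0],[0.28,0,0,0,0]]' >/dev/null; python3 go.py .4044 -.3572 -.001 -15.8;python3 -m inch '[[0.6,0,0,0,0],[0.6,0,0,0,0],[0.6,0,0,0,0],[0.6,0,0,0,0],[0.6,0,0,0,0]]' 80 >/dev/null; python3 go.py;  python3 -m inch '[[0.6,0,0,-0.03,0],[0.6,0,0,-0.07,0],[0.6,0,0,-0.11,0],[0.6,0,0,-0.15,0]]' >/dev/null;  python3 -m inch '[[0.6,0,0,0,0],[0.6,0,0,0,0]]' >/dev/null;python3 go.py .485 .0775 .147 2.2
```

```text
t 36.13 eef [ 404.8 -359.2    0.7] yaw -15.74 F [0.3 0.  0.4] open 0.723 ff 0.0
shift [ 0.0018 -0.0009  0.0017] turn 0.06
t 36.55 eef [ 404.9 -359.9    1.5] yaw -15.79 F [0.9 1.6 5.6] open 0.582 ff 83.5
t 37.05 eef [ 405.3 -360.8  153.4] yaw -15.8 F [-0.3 -0.3 -2.2] open 0.578 ff 83.8
shift [ 0.4435 -0.0426  0.0064] turn -18.0
```

```bash
python3 -m inch '[[0.6,0.04,-0.0038,0,0],[0.6,0.08,-0.0077,0,0],[0.6,0.12,-0.0115,0,0],[0.6,0.16,-0.0154,0,0],[0.6,0.2,-0.0192,0,0]]' >/dev/null; python3 -m inch '[[0.6,0.04,-0.0038,0,0],[0.6,0.08,-0.0077,0,0],[0.6,0.12,-0.0115,0,0],[0.6,0.16,-0.0154,0,0],[0.6,0.2,-0.0192,0,0]]' >/dev/null; python3 -m inch '[[0.6,0.04,-0.004,0,-6],[0.6,0.0435,-0.0042,0,-13],[0.6,0.0435,-0.0042,0,-18],[0.6,0.0435,-0.0042,0,-18]]' >/dev/null;  python3 -m inch '[[0.6,0,0,0,0],[0.6,0,0,0,0],[0.6,0,0,0.03,0],[0.6,0,0,0.03,0],[0.6,0,0,0.03,0]]' >/dev/null; python3 go.py .485 .0755 .0645 2.2
```

```text
t 38.63 eef [481.8  78.7 117.9] yaw 2.09 F [-0.3 -0.5 -2.1] open 0.577 ff 83.8
shift [-0.0033  0.0031  0.0534] turn -0.11
```

```bash
python3 -m inch '[[0.6,-0.003,0.002,0.02,0],[0.6,-0.003,0.002,0.04,0],[0.6,-0.003,0.002,0.051,0],[0.6,-0.003,0.002,0.053,0],[0.6,-0.003,0.002,0.053,0]]' >/dev/null; python3 go.py; python3 -m inch '[[0.6,-0.001,0,0.001,0],[0.6,-0.002,0,0.003,0],[0.6,-0.004,0,0.004,0],[0.6,-0.004,0,0.004,0]]' >/dev/null; python3 go.py; python3 -m inch '[[0.6,-0.001,0,0,0],[0.6,-0.002,0,0,0],[0.6,-0.002,0,0,0]]' >/dev/null; python3 go.py
```

```text
t 39.05 eef [485.5  76.2  66.7] yaw 2.17 F [ 0.1  0.  -0.9] open 0.575 ff 83.8
t 39.38 eef [486.4  72.   63.3] yaw 2.2 F [ 0.3  0.3 -1.8] open 0.583 ff 83.8
t 39.63 eef [486.2  70.2  63. ] yaw 2.2 F [ 0.6 -0.8 -1.3] open 0.58 ff 83.8
```

```bash
python3 -m inch '[[0.6,-0.001,0,0.001,0],[0.6,-0.002,0,0.002,0],[0.6,-0.003,0,0.0025,0],[0.6,-0.003,0,0.0025,0]]' >/dev/null; python3 go.py; python3 -m inch '[[0.6,-0.001,0,0,0],[0.6,-0.001,0.001,0,0],[0.6,-0.001,0.002,0,0],[0.6,-0.001,0.003,0,0],[0.6,-0.001,0.003,0,0]]' >/dev/null; python3 go.py;  python3 -m inch '[[0.6,0,0.001,0,0],[0.6,0,0.002,0,0],[0.6,0,0.003,0.001,0],[0.6,0,0.003,0.001,0]]' >/dev/null; python3 go.py
```

```text
t 39.97 eef [486.4  69.8  60.9] yaw 2.12 F [-0.8 10.7  3. ] open 0.58 ff 84.3
t 40.38 eef [487.2  69.8  60. ] yaw 2.11 F [-3.8 12.8  2.5] open 0.579 ff 84.3
t 40.72 eef [487.7  69.9  59.6] yaw 2.13 F [-14.3  10.9  14.9] open 0.582 ff 85.6
```

```bash
python3 -m inch '[[0.2,0,0,0,0],[0.2,0,0,0,0],[0.2,0,-0.003,0,0],[0.2,0,-0.004,0,0]]' >/dev/null; python3 go.py; python3 -m inch '[[0.2,0,0,-0.03,0],[0.2,0,0,-0.05,0],[0.4,0.04,0,-0.05,0],[0.6,0.075,0,-0.05,0],[0.65,0.075,0,-0.05,0]]' >/dev/null;  python3 -m inch '[[0.65,0.035,0.04,0,0],[0.65,0.07,0.08,0,0],[0.65,0.07,0.12,0,0],[0.65,0.07,0.12,0,0],[0.65,0.07,0.12,0,0]]' >/dev/null; python3 go.py;python3 nestfit.py .070;python3 nestfit.py .070; python3 - <<'E'
from h import *
p=ctrl.read_camera("top");a=p["pixels"][205:250,250:310,::-1];a=cv2.resize(a,None,fx=6,fy=6,interpolation=cv2.INTER_CUBIC)
s=ctrl.read_camera("scene");b=cv2.resize(s["pixels"][225:263,275:325,::-1],None,fx=7,fy=7,interpolation=cv2.INTER_CUBIC)
b=np.vstack([b,np.zeros((10,350,3),np.uint8)])[:270]
cv2.imwrite("pics/c8.png",np.hstack([a[:266],b[:266]]))
E
```

```text
t 41.05 eef [488.3  66.1  59.5] yaw 2.2 F [-0.4 -0.1 -0.2] open 0.802 ff 0.0
t 41.88 eef [606.2 216.3 109.6] yaw 2.22 F [-0.6  0.6  0.1] open 0.349 ff 0.0
plate in nest mm [0.2 0.4] yaw deg -0.09 shuttle adj [1.9 0.1] 1.52
plate in nest mm [0.3 0.5] yaw deg -0.05 shuttle adj [2.  0.3] 1.53
```

View pics/c8.png

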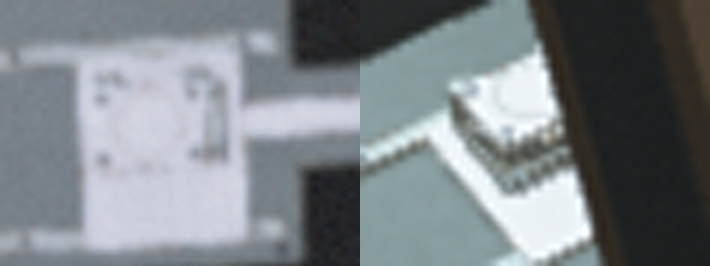

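```bash
python3 go.py .480 .134 .110 2.2; python3 -m inch '[[0.75,-0.023,-0.034,0,0],[0.75,-0.046,-0.068,0,0],[0.75,-0.069,-0.102,0,0],[0.75,-0.086,-0.128,0.01,0],[0.75,-0.086,-0.128,0.03,0]]' >/dev/null;  python3 -m inch '[[0.75,0,0,0,0],[0.75,0,0,0,0]]' >/dev/null;python3 go.py .480 .134 .032 2.2
```

```text
t 42.08 eef [601.2 215.1 108.5] yaw 2.18 F [-0.7 -0.1  1.2] open 0.347 ff 0.0
shift [-0.0764 -0.1242 -0.0015] turn -0.02
t 42.67 eef [476.4 124.6  78.9] yaw 2.16 F [ 0.6  0.5 -0.4] open 0.25 ff 0.0
shift [0.0093 0.004  0.0469] turn -0.04
```

```bash
python3 -m inch '[[0.75,0.0093,0.004,0,0],[0.75,0.0093,0.004,0.02,0],[0.75,0.0093,0.004,0.04,0],[0.75,0.0093,0.004,0.047,0],[0.75,0.0093,0.004,0.047,0]]' >/dev/null;  python3 -m inch '[[0.75,-0.002,0,0,0],[0.75,-0.006,0,0,0],[0.75,-0.010,0,0,0],[0.75,-0.012,0,0,0],[0.75,-0.012,0,0,0]]' >/dev/null;python3 go.py;  python3 -m inch '[[0.75,-0.002,0,0,0],[0.75,-0.004,0,0,0],[0.75,-0.004,0,0,0]]' >/dev/null;python3 go.py;
```

```text
t 43.5 eef [482.7 122.   33.1] yaw 2.16 F [1.  0.4 0.3] open 0.248 ff 0.0
t 43.75 eef [482.3 119.1  32.7] yaw 2.13 F [-0.3  3.3  0.9] open 0.248 ff 2.1
```

```bash
python3 -m inch '[[0.75,-0.002,0,0,0],[0.75,-0.004,0,0,0],[0.75,-0.004,0,0,0]]' >/dev/null;python3 go.py;  python3 -m inch '[[0.75,-0.002,0,0,0],[0.75,-0.003,0,0,0],[0.75,-0.003,0,0,0]]' >/dev/null;python3 go.py
```

```text
t 44.0 eef [482.4 118.   32.8] yaw 2.07 F [-0.6 16.6  2. ] open 0.248 ff 8.3
t 44.25 eef [482.4 118.   32.9] yaw 1.99 F [ 0.7 29.5  2.3] open 0.251 ff 14.3
```

```bash
python3 -m inch '[[0.6,0.015,0,0,0],[0.6,0.025,0,-0.03,0],[0.6,0.025,0,-0.07,0],[0.6,0.025,0,-0.08,0]]' >/dev/null;  python3 -m inch '[[0.6,0,-0.02,0,7],[0.6,0,-0.04,0,14],[0.6,0,-0.04,0,21],[0.6,0,-0.04,0,28],[0.6,0,-0.04,0,35]]' >/dev/null; python3 -m inch '[[0.6,0,0,0,7],[0.6,0,0,0,14],[0.6,0,0,0,21],[0.6,0,0,0,28],[0.6,0,0,0,35]]' >/dev/null; python3 -m inch '[[0.6,0,0,0,7],[0.6,0,0,0,14],[0.6,0,0,0,20],[0.6,0,0,0,20],[0.6,0,0,0,20]]' >/dev/null;python3 go.py .438 .0705 .11 -87.8
```

```text
t 45.83 eef [441.6 134.6 112.2] yaw -87.63 F [-0.6  0.2  0. ] open 0.399 ff 0.0
shift [-0.0062  0.0639  0.0022] turn 0.17
```

```bash
python3 -m inch '[[0.6,-0.006,0.032,0,0],[0.6,-0.006,0.064,0,0],[0.6,-0.006,0.064,0,0],[0.6,-0.006,0.064,0.03,0],[0.6,-0.006,0.064,0.05,0]]' >/dev/null; python3 -m inch '[[0.6,0,0,0,0],[0.6,0,0,0,0]]' >/dev/null; python3 go.py .438 .0705 .033 -87.8
```

```text
t 46.42 eef [437.   70.9  61.5] yaw -87.71 F [-0.4 -0.   1. ] open 0.398 ff 0.0
shift [0.0009 0.0005 0.0285] turn 0.09
```

```bash
python3 -m inch '[[0.6,0,0,0.015,0],[0.6,0,0,0.0285,0],[0.6,0,0,0.0285,0]]' >/dev/null; python3 -m inch '[[0.6,0.004,0,0,0],[0.6,0.008,0,0,0],[0.6,0.010,0,0,0],[0.6,0.011,0,0,0],[0.6,0.011,0,0,0]]' >/dev/null;python3 go.py;  python3 -m inch '[[0.6,0.002,0,0,0],[0.6,0.004,0,0,0],[0.6,0.004,0,0,0]]' >/dev/null;python3 go.py;python3 -m inch '[[0.6,0.002,0,0,0],[0.6,0.003,0,0,0],[0.6,0.003,0,0,0]]' >/dev/null;python3 go.py
```

```text
t 47.08 eef [448.8  71.2  34.3] yaw -87.77 F [-3.5 -0.8  2.8] open 0.399 ff 1.9
t 47.33 eef [450.1  71.4  33.4] yaw -87.76 F [-10.   -1.5   7.9] open 0.399 ff 4.8
t 47.58 eef [451.   71.5  33. ] yaw -87.72 F [-16.3  -1.9  11.9] open 0.397 ff 8.0
```

```bash
python3 -m inch '[[0.6,0.002,0,0,0],[0.6,0.003,0,0,0],[0.6,0.003,0,0,0],[0.6,0.003,0,0,0]]' >/dev/null;python3 go.py;  python3 -m inch '[[0.6,0.002,0,0,0],[0.6,0.003,0,0,0],[0.6,0.003,0,0,0],[0.6,0.003,0,0,0]]' >/dev/null;python3 go.py
```

```text
t 47.92 eef [450.9  71.6  32.6] yaw -87.67 F [-25.4  -2.7  19.1] open 0.399 ff 12.9
t 48.25 eef [450.7  71.8  32.3] yaw -87.63 F [-33.3  -4.9  28.2] open 0.404 ff 18.2
```

```bash
python3 -m inch '[[0.6,-0.012,0,-0.002,0],[0.6,-0.024,0,-0.002,0],[0.6,-0.026,0,-0.04,0],[0.6,-0.026,0,-0.08,0],[0.6,-0.026,0,-0.08,0]]' >/dev/null;python3 -m inch '[[0.6,0,0,0,0],[0.5,0,0,0,0]]' >/dev/null; python3 go.py .494 -.0925 .11 -87.8
```

```text
t 48.83 eef [436.6  70.7 114.1] yaw -87.79 F [ 0.5 -0.2 -0.6] open 0.497 ff 0.0
shift [0.0511 0.1653 0.0041] turn 0.01
```

```bash
python3 -m inch '[[0.5,0.012,0.039,0,0],[0.5,0.024,0.078,0,0],[0.5,0.036,0.117,0,0],[0.5,0.048,0.156,0,0],[0.5,0.051,0.165,0,0]]' >/dev/null;python3 -m inch '[[0.5,0,0,0,0],[0.5,0,0,0,0],[0.5,0,0,0,0]]' >/dev/null; python3 nestfit.py .07;python3 go.py .494 -.0925 .042 -87.8; python3 - <<'E'
from h import *
p=ctrl.read_camera("top");a=p["pixels"][205:250,250:310,::-1];a=cv2.resize(a,None,fx=6,fy=6,interpolation=cv2.INTER_CUBIC)
s=ctrl.read_camera("scene");b=cv2.resize(s["pixels"][225:263,275:325,::-1],None,fx=9,fy=9,interpolation=cv2.INTER_CUBIC)
cv2.imwrite("pics/c9.png",np.hstack([a[:266],b[:266,:430]]))
E
```

```text
plate in nest mm [-0.4  0.4] yaw deg 0.33 shuttle adj [ 0.9 -0. ] 2.14
t 49.55 eef [492.2 -90.6 112.7] yaw -87.7 F [ 0.5 -0.  -0. ] open 0.499 ff 0.0
shift [0.0017 0.002  0.0707] turn 0.1
```

View pics/c9.png

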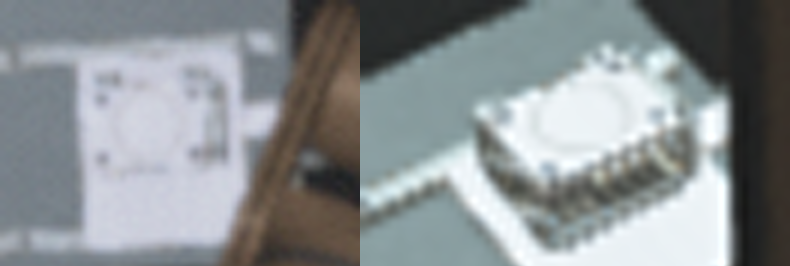

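```bash
cat > faces.py <<'E'
from h import *
import sys
Q=[.4875,.0723,.0385] if len(sys.argv)<2 else [float(a) for a in sys.argv[1:4]]
c,s=np.cos(Q[2]),np.sin(Q[2]);acc={}
for i in range(4):
    p=ctrl.read_camera("scene");C=cloud(p);a=C[...,:2]-Q[:2];x=c*a[...,0]+s*a[...,1];y=-s*a[...,0]+c*a[...,1];z=C[...,2]
    for j,(l,h) in enumerate([(29,34),(34,42),(42,50),(50,58),(58,67)]):
        k=(z*1e3>l)&(z*1e3<h)
        acc.setdefault((j,"f"),[]).append(x[k&(abs(y)<.03)&(x>-.036)&(x<-.012)]*1e3)
        acc.setdefault((j,"s"),[]).append(y[k&(abs(x+.005)<.018)&(y<.046)&(y>.022)]*1e3)
for k in sorted(acc,key=lambda t:(t[1],t[0])):
    v=np.concatenate(acc[k]);print(k,len(v),np.round([np.median(v),v.mean(),v.std()/max(len(v),1)**.5],1) if len(v) else "")
E
python3 faces.py
```

```text
(0, 'f') 67 [-28.2 -27.8   0.6]
(1, 'f') 79 [-26.4 -26.7   0.5]
(2, 'f') 71 [-25.6 -25.6   0.4]
(3, 'f') 74 [-24.7 -25.1   0.3]
(4, 'f') 81 [-24.5 -24.3   0.5]
(0, 's') 31 [34.  35.3  1. ]
(1, 's') 23 [33.8 33.5  0.7]
(2, 's') 30 [33.5 33.1  0.6]
(3, 's') 21 [34.1 33.3  0.7]
(4, 's') 38 [33.5 32.6  0.6]
```

```bash
python3 -m inch '[[0.6,-0.013,-0.04,0,0],[0.6,-0.026,-0.08,0,0],[0.6,-0.039,-0.12,0,0],[0.6,-0.052,-0.155,0,0],[0.6,-0.058,-0.163,0,0]]' >/dev/null;python3 -m inch '[[0.6,0,0,0,0],[0.6,0,0,0.03,0],[0.6,0,0,0.06,0],[0.6,0,0,0.06,0],[0.6,0,0,0.06,0]]' >/dev/null;python3 go.py .438 .0705 .028 -87.8
```

```text
t 50.68 eef [428.3  67.6  52.8] yaw -87.85 F [ 0.3 -1.1  0.5] open 0.401 ff 0.0
shift [ 0.0098 -0.0025  0.0248] turn -0.05
```

```bash
python3 -m inch '[[0.6,0.0098,-0.0025,0,0],[0.6,0.0098,-0.0025,0.012,0],[0.6,0.0098,-0.0025,0.0235,0],[0.6,0.0098,-0.0025,0.0235,0],[0.6,0.0098,-0.0025,0.0235,0]]' >/dev/null;python3 go.py;python3 -m inch '[[0.6,0,0,0.001,0],[0.6,0,0,0.002,0],[0.6,0,0,0.002,0]]' >/dev/null;python3 go.py
```

```text
t 51.1 eef [440.4  71.   31.7] yaw -87.81 F [-0.2  0.4 -0.6] open 0.404 ff 0.0
t 51.35 eef [439.5  71.2  29.1] yaw -87.8 F [-0.5 -0.4  0.2] open 0.403 ff 0.0
```

```bash
python3 -m inch '[[0.6,0,0,0.002,0],[0.6,0,0,0.003,0],[0.6,0,0,0.003,0]]' >/dev/null;python3 go.py;python3 -m inch '[[0.6,0,0,0.001,0],[0.6,0,0,0.002,0],[0.6,0,0,0.002,0]]' >/dev/null;python3 go.py
```

```text
t 51.6 eef [438.8  71.3  25.2] yaw -87.79 F [0.9 0.  0.6] open 0.397 ff 0.0
t 51.85 eef [438.8  71.3  25.1] yaw -87.77 F [-6.8  0.7 14.9] open 0.4 ff 7.7
```

```bash
python3 -m inch '[[0.6,0,0,-0.0035,0],[0.6,0.004,0,-0.0035,0],[0.6,0.007,0,-0.0035,0],[0.6,0.009,0,-0.0035,0],[0.6,0.009,0,-0.0035,0]]' >/dev/null;python3 go.py;python3 -m inch '[[0.6,0.002,0,0,0],[0.6,0.003,0,0,0],[0.6,0.003,0,0,0]]' >/dev/null;python3 go.py;python3 -m inch '[[0.6,0.002,0,0,0],[0.6,0.003,0,0,0],[0.6,0.003,0,0,0]]' >/dev/null;python3 go.py;python3 -m inch '[[0.6,0.002,0,-0.0,0],[0.6,0.003,0,-0.0,0],[0.6,0.003,0,-0.0,0]]' >/dev/null;python3 go.py
```

```text
t 52.27 eef [448.1  71.6  26.5] yaw -87.79 F [ 1.3 -1.4  0.9] open 0.401 ff 0.0
t 52.52 eef [448.5  71.8  26. ] yaw -87.75 F [-6.5 -0.8  5.1] open 0.402 ff 2.7
t 52.77 eef [448.4  72.   25.2] yaw -87.7 F [-12.9  -0.6   9.3] open 0.4 ff 5.3
t 53.02 eef [448.4  72.   25.2] yaw -87.66 F [-23.   -3.6  20. ] open 0.4 ff 9.4
```

```bash
python3 -m inch '[[0.6,-0.008,0,0,0],[0.6,-0.009,0,-0.004,0],[0.6,-0.006,0,-0.004,0],[0.6,-0.003,0,-0.004,0],[0.6,-0.003,0,-0.004,0]]' >/dev/null;python3 go.py;python3 -m inch '[[0.6,0.002,0,-0.001,0],[0.6,0.003,0,-0.001,0],[0.6,0.003,0,-0.001,0]]' >/dev/null;python3 go.py;python3 -m inch '[[0.6,0.002,0,-0.001,0],[0.6,0.003,0,-0.001,0],[0.6,0.003,0,-0.001,0]]' >/dev/null;python3 go.py;python3 -m inch '[[0.6,0.002,0,-0.001,0],[0.6,0.003,0,-0.001,0],[0.6,0.003,0,-0.001,0]]' >/dev/null;python3 go.py
```

```text
t 53.43 eef [450.7  71.9  30.7] yaw -87.75 F [-13.1  -1.   13.2] open 0.398 ff 9.0
t 53.68 eef [450.9  72.   30.8] yaw -87.69 F [-19.3  -3.2  14. ] open 0.402 ff 12.7
t 53.93 eef [450.7  72.   30.8] yaw -87.65 F [-26.   -4.9  19.3] open 0.401 ff 16.8
t 54.18 eef [450.5  72.2  30.9] yaw -87.63 F [-32.8  -4.1  23. ] open 0.398 ff 19.7
```

```bash
python3 -m inch '[[0.6,-0.012,0,0,0],[0.6,-0.022,0,-0.002,0],[0.6,-0.024,0,-0.04,0],[0.6,-0.024,0,-0.08,0],[0.6,-0.024,0.03,-0.08,0]]' >/dev/null;python3 -m inch '[[0.5,0.012,0.039,0,0],[0.5,0.024,0.078,0,0],[0.5,0.036,0.117,0,0],[0.5,0.05,0.13,0,0],[0.5,0.05,0.13,0,0]]' >/dev/null; python3 faces.py; python3 nestfit.py .07
```

```text
(0, 'f') 60 [-28.5 -28.1   0.5]
(1, 'f') 85 [-25.6 -26.    0.4]
(2, 'f') 71 [-25.2 -25.2   0.4]
(3, 'f') 68 [-25.2 -25.1   0.4]
(4, 'f') 94 [-24.3 -24.2   0.4]
(0, 's') 27 [37.3 37.8  1. ]
(1, 's') 29 [33.5 33.2  0.7]
(2, 's') 28 [33.5 32.3  0.8]
(3, 's') 26 [33.3 32.9  0.6]
(4, 's') 31 [33.  31.7  0.7]
plate in nest mm [-0.2  0.3] yaw deg 0.25 shuttle adj [ 0.8 -0.3] 2.62
```

```bash
python3 go.py .441 .071 .11 -87.8; python3 -m inch '[[0.6,-0.013,-0.04,0,0],[0.6,-0.026,-0.08,0,0],[0.6,-0.039,-0.12,0,0],[0.6,-0.05,-0.158,0,0],[0.6,-0.05,-0.16,0,0]]' >/dev/null;python3 -m inch '[[0.6,0,0,0,0],[0.6,0,0,0.03,0],[0.6,0,0,0.06,0],[0.6,0,0,0.06,0],[0.6,0,0,0.06,0]]' >/dev/null;python3 go.py .440 .071 .0285 -87.8
```

```text
t 55.27 eef [494.4 -85.6 113.5] yaw -87.72 F [ 1.1  0.2 -0.7] open 0.499 ff 0.0
shift [-0.0472 -0.1586  0.0035] turn 0.08
t 56.1 eef [437.5  70.8  52.6] yaw -87.83 F [-0.3 -0.2 -0.4] open 0.4 ff 0.0
shift [ 0.0025 -0.0001  0.0241] turn -0.03
```

```bash
python3 -m inch '[[0.6,0.002,0,0.012,0],[0.6,0.002,0,0.024,0],[0.6,0.002,0,0.024,0],[0.6,0.002,0,0.024,0]]' >/dev/null;python3 go.py;python3 -m inch '[[0.6,0.003,0,0,0],[0.6,0.006,0,0,0],[0.6,0.007,0,0,0],[0.6,0.007,0,0,0]]' >/dev/null;python3 go.py;python3 -m inch '[[0.6,0.001,0,0,0],[0.6,0.002,0,0,0],[0.6,0.002,0,0,0]]' >/dev/null;python3 go.py;python3 -m inch '[[0.6,0.001,0,-0.001,0],[0.6,0.002,0,-0.002,0],[0.6,0.002,0,-0.002,0]]' >/dev/null;python3 go.py
```

```text
t 56.43 eef [441.8  70.9  31.1] yaw -87.83 F [-0.9  0.1  0. ] open 0.398 ff 0.0
t 56.77 eef [448.8  71.5  30.7] yaw -87.79 F [0.  0.6 0.6] open 0.398 ff 0.0
t 57.02 eef [449.5  71.8  29.7] yaw -87.78 F [-1.6  0.1  0.1] open 0.404 ff 0.4
t 57.27 eef [451.2  71.9  31.6] yaw -87.79 F [-2.6  0.6  1. ] open 0.398 ff 1.1
```

```bash
python3 -m inch '[[0.6,-0.003,0,0,0],[0.6,-0.005,0,0,0],[0.6,-0.005,0,0.003,0],[0.6,-0.005,0,0.003,0],[0.6,-0.005,0,0.003,0]]' >/dev/null;python3 go.py;python3 -m inch '[[0.6,0.001,0,-0.0,0],[0.6,0.002,0,-0.0,0],[0.6,0.002,0,-0.0,0]]' >/dev/null;python3 go.py;python3 -m inch '[[0.6,0.001,0,-0.0005,0],[0.6,0.002,0,-0.001,0],[0.6,0.002,0,-0.001,0]]' >/dev/null;python3 go.py;python3 -m inch '[[0.6,0.001,0,-0.0005,0],[0.6,0.002,0,-0.001,0],[0.6,0.002,0,-0.001,0]]' >/dev/null;python3 go.py
```

```text
t 57.68 eef [446.9  71.6  28.7] yaw -87.79 F [-0.2  1.3 -1.2] open 0.401 ff 0.0
t 57.93 eef [449.3  71.6  29. ] yaw -87.79 F [-0.1  0.2  0.9] open 0.4 ff 0.0
t 58.18 eef [449.6  71.7  29.2] yaw -87.78 F [-2.7  0.2 -0.5] open 0.398 ff 1.4
t 58.43 eef [450.1  71.9  29.4] yaw -87.77 F [-6.2 -0.8 -1.1] open 0.399 ff 1.4
```

```bash
python3 -m inch '[[0.6,0.001,0,-0.0005,0],[0.6,0.002,0,-0.001,0],[0.6,0.002,0,-0.001,0]]' >/dev/null;python3 go.py;python3 -m inch '[[0.6,0.001,0,-0.0005,0],[0.6,0.002,0,-0.001,0],[0.6,0.002,0,-0.001,0]]' >/dev/null;python3 go.py;python3 -m inch '[[0.6,0.001,0,-0.0005,0],[0.6,0.002,0,-0.001,0],[0.6,0.002,0,-0.001,0]]' >/dev/null;python3 go.py;python3 -m inch '[[0.6,0.001,0,-0.0005,0],[0.6,0.002,0,-0.001,0],[0.6,0.002,0,-0.001,0]]' >/dev/null;python3 go.py
```

```text
t 58.68 eef [450.1  72.   29.6] yaw -87.75 F [-10.1  -2.1  -1.7] open 0.402 ff 1.1
t 58.93 eef [450.   72.   29.8] yaw -87.74 F [-14.4  -2.9   0.6] open 0.399 ff 0.7
t 59.18 eef [450.   72.1  30. ] yaw -87.72 F [-17.7  -2.9   1.6] open 0.399 ff 0.4
t 59.43 eef [449.9  72.3  30.2] yaw -87.7 F [-22.2  -3.7   2.5] open 0.399 ff 0.2
```

```bash
python3 -m inch '[[0.75,-0.015,0,0,0],[0.75,-0.026,0,-0.002,0],[0.75,-0.028,0,-0.04,0],[0.75,-0.028,0,-0.08,0],[0.75,-0.028,-0.02,-0.09,-7]]' >/dev/null;  python3 -m inch '[[0.75,0.0,-0.03,0,-7],[0.75,0.0,-0.045,0,-14],[0.75,0.0,-0.045,0,-21],[0.75,0,-0.045,0,-28],[0.75,0,-0.045,0,-35]]' >/dev/null; python3 -m inch '[[0.75,0,0,0,-7],[0.75,0,0,0,-14],[0.75,0,0,0,-21],[0.75,0,0,0,-28],[0.75,0,0,0,-35]]' >/dev/null; python3 -m inch '[[0.75,0,0,0,-7],[0.75,0,0,0,-13],[0.75,0,0,0,-13],[0.75,0,0,0,-13],[0.75,0,0,0,-13]]' >/dev/null;python3 go.py .480 .134 .085 2.2
```

```text
t 61.1 eef [425.5 135.6 125.3] yaw 2.07 F [-0.3 -0.4  0. ] open 0.252 ff 0.0
shift [-0.0036  0.0544  0.0403] turn -0.13
```

```bash
python3 -m inch '[[0.75,-0.003,0.03,0,0],[0.75,-0.003,0.054,0.02,0],[0.75,-0.003,0.054,0.05,0],[0.75,-0.003,0.054,0.08,0],[0.75,-0.003,0.054,0.08,0]]' >/dev/null; python3 -m inch '[[0.75,0,0,0,0],[0.75,0,0,0,0]]' >/dev/null; python3 go.py .480 .128 .029 2.2
```

```text
t 61.68 eef [479.8 134.7  46.1] yaw 2.17 F [-0.5  0.6 -0. ] open 0.252 ff 0.0
shift [-0.0067 -0.0001  0.0171] turn -0.03
```

```bash
python3 -m inch '[[0.75,-0.003,0,0.01,0],[0.75,-0.007,0,0.0168,0],[0.75,-0.012,0,0.0168,0],[0.75,-0.013,0,0.0168,0],[0.75,-0.013,0,0.0168,0]]' >/dev/null; python3 go.py;python3 -m inch '[[0.75,-0.001,0,0,0],[0.75,-0.002,0,0,0],[0.75,-0.002,0,0,0]]' >/dev/null; python3 go.py;python3 -m inch '[[0.75,-0.001,0,0,0],[0.75,-0.002,0,0,0],[0.75,-0.002,0,0,0]]' >/dev/null; python3 go.py;python3 -m inch '[[0.75,-0.001,0,0,0],[0.75,-0.002,0,0,0],[0.75,-0.002,0,0,0]]' >/dev/null; python3 go.py
```

```text
t 62.1 eef [479.6 121.1  28.4] yaw 2.15 F [-0.2  0.1 -0.5] open 0.251 ff 0.0
t 62.35 eef [479.9 119.5  28.4] yaw 2.21 F [-1.2 -0.3  0.2] open 0.252 ff 0.0
t 62.6 eef [479.9 118.9  28.5] yaw 2.17 F [-0.2  6.9  1.2] open 0.255 ff 0.0
t 62.85 eef [479.9 118.9  28.5] yaw 2.1 F [ 0.1 16.   1.3] open 0.251 ff 0.0
```

```bash
python3 -m inch '[[0.75,0.012,0,0,0],[0.75,0.02,0,-0.03,0],[0.75,0.02,0,-0.07,0],[0.6,-0.02,0.004,-0.08,0],[0.5,-0.06,0.01,-0.08,0]]' >/dev/null;  python3 -m inch '[[0.5,-0.041,0.004,0,0],[0.5,-0.082,0.008,0,0],[0.5,-0.123,0.01,0,0],[0.5,-0.15,0.012,0,0],[0.5,-0.15,0.012,0,0]]' >/dev/null; python3 -m inch '[[0.5,0,0,0,0],[0.5,0,0,0,0]]' >/dev/null;python3 go.py .494 -.0925 .040 2.2; python3 faces.py | grep f; python3 nestfit.py .07
```

```text
t 63.85 eef [509.2 -92.9 107.5] yaw 2.2 F [-0.2  1.1 -0.2] open 0.502 ff 0.0
shift [ 0.001  -0.0152  0.0675] turn 0.0
(0, 'f') 70 [-27.7 -27.7   0.6]
(1, 'f') 72 [-25.  -25.4   0.4]
(2, 'f') 69 [-25.7 -25.6   0.4]
(3, 'f') 72 [-25.2 -24.7   0.3]
(4, 'f') 83 [-24.5 -24.    0.5]
plate in nest mm [-0.4  0.3] yaw deg 0.08 shuttle adj [-0.3  0.1] 2.58
```

```bash
python3 -m inch '[[0.5,0.001,-0.0148,0.02,0],[0.5,0.001,-0.0148,0.04,0],[0.5,0.001,-0.0148,0.06,0],[0.5,0.001,-0.0148,0.066,0],[0.5,0.001,-0.0148,0.066,0]]' >/dev/null;  python3 go.py; python3 -m inch '[[0.7,0,0,0,0],[0.9,0,0,0,0],[0.9,0,0,0,0],[0.9,0,0,0,0],[0.9,0,0,0,0]]' 40 >/dev/null; python3 go.py
```

```text
t 64.52 eef [493.3 -91.8  40.2] yaw 2.26 F [ 0.   0.3 -0.2] open 0.502 ff 0.0
t 64.93 eef [495.5 -93.2  43.4] yaw 2.22 F [-2.8  0.7  6.1] open 0.194 ff 39.2
```

```bash
python3 -m inch '[[0.9,0.003,0,0,0],[0.9,0.009,0,0,0],[0.9,0.018,0,0,0],[0.9,0.028,0,0,0],[0.9,0.038,0,0,0]]' >/dev/null;  python3 go.py; python3 -m inch '[[0.9,0.01,0,0,0],[0.9,0.02,0,0,0],[0.9,0.03,0,0,0],[0.9,0.04,0,0,0],[0.9,0.05,0,0,0]]'  >/dev/null; python3 go.py;python3 -m inch '[[0.9,0.01,0,0,0],[0.9,0.02,0,0,0],[0.9,0.03,0,0,0],[0.9,0.04,0,0,0],[0.9,0.05,0,0,0]]'  >/dev/null; python3 go.py
```

```text
t 65.35 eef [493.9 -56.4  43.4] yaw 2.25 F [-4.1 -4.3  6.1] open 0.201 ff 39.3
t 65.77 eef [491.8  -6.   43.4] yaw 2.27 F [-4.3 -4.   6.3] open 0.194 ff 39.4
t 66.18 eef [489.7  44.2  43.4] yaw 2.27 F [-5.2 -3.9  7.5] open 0.199 ff 39.5
```

```bash
python3 -m inch '[[0.9,0.01,0,0,0],[0.9,0.02,0,0,0],[0.9,0.03,0,0,0],[0.9,0.04,0,0,0],[0.9,0.05,0,0,0]]'  >/dev/null; python3 go.py;python3 -m inch '[[0.9,0.008,0,0,0],[0.9,0.015,0,0,0],[0.9,0.021,0,0,0],[0.9,0.025,0,0,0],[0.9,0.028,0,0,0]]'  >/dev/null; python3 go.py;python3 -m inch '[[0.9,0.002,0,0,0],[0.9,0.004,0,0,0],[0.9,0.006,0,0,0],[0.9,0.008,0,0,0],[0.9,0.008,0,0,0]]'  >/dev/null; python3 go.py
```

```text
t 66.6 eef [487.5  94.3  43.4] yaw 2.27 F [-6.3 -4.1  9.1] open 0.193 ff 39.5
t 67.02 eef [486.4 122.6  43.4] yaw 2.28 F [-6.4 -3.8  8.2] open 0.198 ff 39.6
t 67.43 eef [486.2 126.8  43.4] yaw 2.49 F [ -6.8 -17.4  10. ] open 0.194 ff 39.7
```

```bash
python3 -m inch '[[0.9,-0.006,0,0,0],[0.6,-0.006,0,0,0],[0.5,-0.006,0,0,0],[0.5,-0.006,0,0,0]]' >/dev/null; python3 -m inch '[[0.5,0,0,-0.04,0],[0.5,0,0,-0.08,0],[0.5,-0.04,0,-0.12,0],[0.5,-0.08,0,-0.16,0],[0.5,-0.12,0.0,-0.2,0]]' >/dev/null; python3 -m inch '[[0.5,-0.03,0,0,0],[0.5,-0.03,0,0,0],[0.5,-0.03,0,0,0]]' >/dev/null; cat > grip.py <<'E'
from h import *
for n in ("top","scene"):
    A=[];H=[]
    for i in range(3):
        p=ctrl.read_camera(n);C=cloud(p).reshape(-1,3);k=(np.hypot(C[:,0]-.479,C[:,1]-.2925)<.075)
        A.append(C[k&(C[:,2]>.225)&(C[:,2]<.26)]);H.append(C[k&(C[:,2]>.18)&(C[:,2]<.21)])
    A=np.vstack(A);H=np.vstack(H);t=A[A[:,2]>.238]
    f=lambda a:np.round((a.min(0)+a.max(0))/2*1000,1)
    print(n,len(A),np.round(np.median(A,0)*1000,1),"top",len(t),np.round(np.median(t,0)*1000,1),"wheel bbox",np.round(np.percentile(H[:,:2],[1,99],0)*1000,1).tolist())
    for q,z in (("crank_grip",.226),("wheel_hub",.197),("tab_face",.11)):
        for d in ctrl.tip_of(q,p)[:1]: print(q,np.round(d["at"],1),round(d["score"],2),np.round(on_z(p,[d["at"]],z)[0]*1000,1))
E
python3 grip.py; python3 go.py
```

```text
top 112 [464.5 332.7 242.9] top 87 [464.8 334.5 243.7] wheel bbox [[422.0, 237.2], [532.0, 345.2]]
crank_grip [194.9 237.3] 0.57 [453.2 321.  226. ]
wheel_hub [208.6 229.7] 0.68 [477.7 283.3 197. ]
tab_face [191.5 232.9] 0.74 [466.6 372.7 110. ]
scene 109 [458.9 335.3 240.1] top 62 [460.1 335.1 243.9] wheel bbox [[420.4, 237.1], [532.3, 345.1]]
crank_grip [234.1 241.1] 0.37 [462.2 344.9 226. ]
wheel_hub [245.3 237.7] 0.77 [483.7 294.8 197. ]
t 69.03 eef [491.1   6.8 210.3] yaw 2.24 F [0.  0.3 0. ] open 0.5 ff 0.0
```

```bash
python3 - <<'E'
from h import *
p=ctrl.read_camera("scene");np.savez("base.npz",px=p["pixels"],d=p["depth"])
for x in (.402,.392):
  for z in (.112,.10,.09): print(x,z,proj(p,[[x,.289,z]]).round(1))
save(p,"s12.png",(215,225,290,285),8)
t=ctrl.read_camera("top");print("top tab",proj(t,[[.402,.289,.105],[.392,.289,.105]]).round(1))
C=cloud(t);u,v=proj(t,[[.40,.289,.105]])[0].round().astype(int)
for r in range(v-6,v+6): print(r,(C[r,u-6:u+7,2]*1000).round().tolist())
E
python3 go.py .4637 .3353 .27 2.2
```

```text
0.402 0.112 [[258.5 266.5]]
0.402 0.1 [[258.9 268.6]]
0.402 0.09 [[259.1 270.4]]
0.392 0.112 [[259.7 268.3]]
0.392 0.1 [[260.  270.4]]
0.392 0.09 [[260.3 272.1]]
top tab [[214.5 250.1]
 [214.5 252.8]]
245 [198.0, 201.0, 196.0, 194.0, 123.0, 113.0, 117.0, 115.0, 115.0, 108.0, 23.0, 30.0, 22.0]
246 [192.0, 194.0, 118.0, 117.0, 114.0, 117.0, 114.0, 118.0, 117.0, 109.0, 21.0, 25.0, 24.0]
247 [31.0, 117.0, 117.0, nan, 120.0, 117.0, 112.0, 119.0, 115.0, 110.0, 27.0, 28.0, 30.0]
248 [24.0, 110.0, 112.0, 111.0, 114.0, 117.0, 117.0, 113.0, 119.0, 112.0, 27.0, 27.0, 29.0]
249 [26.0, 116.0, 112.0, 118.0, 114.0, 115.0, 121.0, 114.0, 114.0, 111.0, 27.0, 27.0, 28.0]
250 [21.0, 25.0, 117.0, 114.0, 111.0, 120.0, 112.0, 4.0, 13.0, 8.0, 14.0, 13.0, 13.0]
251 [13.0, 13.0, 12.0, 12.0, 14.0, 14.0, 11.0, 12.0, 12.0, 17.0, 14.0, 8.0, 16.0]
252 [10.0, 18.0, 13.0, 10.0, 13.0, 10.0, 12.0, 13.0, 15.0, 12.0, 13.0, 9.0, 14.0]
253 [10.0, 7.0, 12.0, 11.0, 17.0, 13.0, 8.0, 12.0, 11.0, 13.0, 16.0, 12.0, 10.0]
254 [14.0, 9.0, 7.0, 10.0, -1.0, 1.0, 2.0, 4.0, 4.0, -2.0, -2.0, 2.0, -2.0]
255 [-1.0, 4.0, -0.0, -3.0, -4.0, -4.0, -3.0, -6.0, 2.0, 1.0, 4.0, -1.0, -0.0]
256 [1.0, -2.0, -1.0, -5.0, 1.0, 5.0, 4.0, -9.0, -3.0, -3.0, 3.0, 2.0, -1.0]
t 69.13 eef [491.1   6.6 210.4] yaw 2.22 F [-0.5 -1.1  0.1] open 0.5 ff 0.0
shift [ 0.3295 -0.0146 -0.0596] turn 0.02
```

View pics/s12.png

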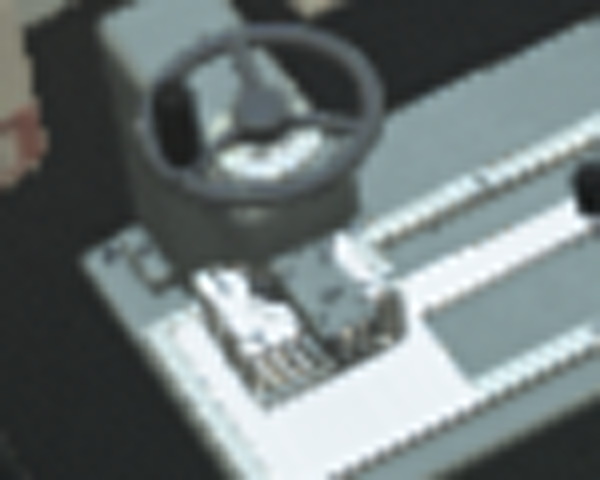

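```bash
cat > tab.py <<'E'
from h import *
X=[];Tz=[]
for i in range(4):
    p=ctrl.read_camera("scene");C=cloud(p)[250:285,245:275].reshape(-1,3)
    k=(C[:,2]>.065)&(C[:,2]<.125)&(abs(C[:,1]-.289)<.022)&(C[:,0]<.425)&(C[:,0]>.37);X.append(C[k])
X=np.vstack(X)
h,_=np.histogram(X[:,0],np.arange(.376,.4251,.004));print("x hist 376..424/4mm",h.tolist())
f=X[X[:,0]<.397];print("n<397:",len(f),"per shot",len(f)/4,"med",np.round(np.median(f,0)*1000,1) if len(f) else "","top z",np.round(np.percentile(X[:,2],90)*1000,1))
E
python3 tab.py
python3 -m inch '[[0.55,0.04,-0.002,-0.03,0],[0.55,0.08,-0.004,-0.06,0],[0.55,0.12,-0.006,-0.062,0],[0.55,0.16,-0.007,-0.062,0],[0.55,0.2,-0.009,-0.062,0]]' >/dev/null;python3 -m inch '[[0.55,0.04,-0.002,0,0],[0.55,0.08,-0.004,0,0],[0.55,0.12,-0.006,0,0],[0.55,0.129,-0.006,0,0],[0.55,0.129,-0.006,0,0]]' >/dev/null;python3 -m inch '[[0.55,0,0,0,0],[0.55,0,0,0,0]]' >/dev/null; python3 go.py .4635 .335 .214 2.2
```

```text
x hist 376..424/4mm [0, 0, 0, 0, 0, 5, 34, 52, 50, 39, 22, 35]
n<397: 0 per shot 0.0 med  top z 120.3
t 70.33 eef [464.4 323.9 272.1] yaw 2.14 F [ 0.6 -0.8  0.4] open 0.453 ff 0.0
shift [ 0.0111 -0.0005  0.0581] turn -0.06
```

```bash
python3 -m inch '[[0.55,0.0111,-0.0005,0,0],[0.55,0.0111,-0.0005,0.02,0],[0.55,0.0111,-0.0005,0.04,0],[0.55,0.0111,-0.0005,0.057,0],[0.55,0.0111,-0.0005,0.057,0]]' >/dev/null; python3 go.py;python3 -m inch '[[0.9,0,0,0,0],[0.9,0,0,0,0],[0.9,0,0,0,0],[0.9,0,0,0,0]]' 40 >/dev/null; python3 go.py
```

```text
t 70.75 eef [461.5 334.5 211. ] yaw 2.1 F [-0.8 -0.2 -0.2] open 0.45 ff 0.0
t 71.08 eef [464.1 335.9 216.1] yaw 2.19 F [ 2.8 -2.  -1.8] open 0.22 ff 39.7
```

```bash
python3 -m inch '[[0.9,0.0012,0.005,0,0],[0.9,0.0015,0.0117,0,0],[0.9,0.0015,0.0117,0,0]]' >/dev/null; python3 go.py;python3 -m inch '[[0.9,-0.0022,0.0142,0,0],[0.9,-0.0088,0.027,0,0],[0.9,-0.019,0.0372,0,0],[0.9,-0.0318,0.0437,0,0],[0.9,-0.046,0.046,0,0]]' >/dev/null; python3 go.py
```

```text
t 71.33 eef [476.1 338.3 216.1] yaw 2.19 F [-0.1 -2.2  0.1] open 0.222 ff 40.0
t 71.75 eef [525.  293.6 216.1] yaw 2.19 F [-0.5  2.8  2.6] open 0.222 ff 40.4
```

```bash
python3 -m inch '[[0.9,-0.0142,-0.0022,0,0],[0.9,-0.027,-0.0088,0,0],[0.9,-0.0372,-0.019,0,0],[0.9,-0.0437,-0.0318,0,0],[0.9,-0.046,-0.046,0,0]]' >/dev/null; python3 go.py; python3 -m inch '[[0.9,0.0022,-0.0142,0,0],[0.9,0.0088,-0.027,0,0],[0.9,0.019,-0.0372,0,0],[0.9,0.0318,-0.0437,0,0],[0.9,0.046,-0.046,0,0]]' >/dev/null; python3 go.py; python3 -m inch '[[0.9,0.0142,0.0022,0,0],[0.9,0.027,0.0088,0,0],[0.9,0.0372,0.019,0,0],[0.9,0.0437,0.0318,0,0],[0.9,0.046,0.046,0,0]]' >/dev/null; python3 go.py; python3 tab.py
```

```text
t 72.17 eef [478.9 245.9 216.1] yaw 2.05 F [ 3.2 12.   0.4] open 0.218 ff 40.1
t 72.58 eef [432.9 288.6 216.1] yaw 2.17 F [10.5 -2.2 -2.9] open 0.221 ff 40.0
t 73.0 eef [474.1 338.  216. ] yaw 2.21 F [-3.5  1.3  3.6] open 0.218 ff 40.9
x hist 376..424/4mm [0, 0, 0, 0, 0, 3, 39, 61, 42, 35, 25, 32]
n<397: 0 per shot 0.0 med  top z 112.6
```

```bash
echo 'import sys; sys.exit(1 if len(f)>=8 else 0)' >> tab.py
python3 -m inch '[[0.9,-0.0022,0.0142,0,0],[0.9,-0.0088,0.027,0,0],[0.9,-0.019,0.0372,0,0],[0.9,-0.0318,0.0437,0,0],[0.9,-0.046,0.046,0,0]]' >/dev/null; python3 go.py; python3 tab.py && python3 -m inch '[[0.9,-0.0142,-0.0022,0,0],[0.9,-0.027,-0.0088,0,0],[0.9,-0.0372,-0.019,0,0],[0.9,-0.0437,-0.0318,0,0],[0.9,-0.046,-0.046,0,0]]' >/dev/null&& python3 go.py&&python3 tab.py
```

```text
t 73.62 eef [524.9 293.4 216.1] yaw 2.19 F [2.1 3.2 0.9] open 0.216 ff 40.8
x hist 376..424/4mm [0, 0, 0, 0, 1, 0, 33, 73, 42, 32, 32, 28]
n<397: 1 per shot 0.25 med [395.1 291.6 100.8] top z 109.9
t 74.23 eef [478.7 246.  216.1] yaw 2.07 F [ 3.9 11.3  0.5] open 0.218 ff 40.7
x hist 376..424/4mm [0, 0, 0, 0, 0, 7, 36, 65, 44, 26, 31, 34]
n<397: 0 per shot 0.0 med  top z 108.1
```

```bash
python3 -m inch '[[0.9,0.0022,-0.0142,0,0],[0.9,0.0088,-0.027,0,0],[0.9,0.019,-0.0372,0,0]]' >/dev/null; python3 go.py; python3 tab.py && python3 -m inch '[[0.9,0.0128,-0.0065,0,0],[0.9,0.027,-0.0088,0,0],[0.9,0.027,-0.0088,0,0]]' >/dev/null&& python3 go.py&&python3 tab.py
```

```text
t 74.68 eef [442.9 263.3 216.1] yaw 2.14 F [11.1  3.3 -2.9] open 0.228 ff 40.6
x hist 376..424/4mm [0, 0, 0, 0, 1, 4, 43, 52, 42, 26, 31, 38]
n<397: 2 per shot 0.5 med [395.9 288.9 103.9] top z 106.0
t 75.13 eef [432.9 290.5 216.1] yaw 2.27 F [5.8 1.1 1.2] open 0.221 ff 40.8
x hist 376..424/4mm [0, 0, 1, 2, 20, 24, 35, 47, 34, 36, 21, 36]
n<397: 31 per shot 7.75 med [394.8 288.4  94.8] top z 106.4
```

```bash
python3 tab.py; python3 -m inch '[[0.75,0,0,0,0],[0.55,0,0,0,0],[0.5,0,0,0,0],[0.5,0,0,0,0]]' >/dev/null; python3 go.py; python3 -m inch '[[0.5,0,0,-0.03,0],[0.5,0,0,-0.06,0],[0.5,0,0,-0.09,0],[0.5,-0.04,0,-0.09,0],[0.5,-0.08,0,-0.09,0]]' >/dev/null; python3 -m inch '[[0.5,-0.041,0,0,0],[0.5,-0.082,0,0,0],[0.5,-0.123,0,0,0],[0.5,-0.164,0,0,0],[0.5,-0.205,0,0,0]]' >/dev/null; python3 -m inch '[[0.5,-0.041,0.02,0,0],[0.5,-0.082,0.02,0,0],[0.5,-0.1,0.02,0,0],[0.5,-0.1,0.02,0,0]]' >/dev/null; python3 tab.py; python3 - <<'E'
from h import *
t=ctrl.read_camera("top");C=cloud(t)
for r in range(244,256): print(r,(C[r,208:222,2]*1000).round().tolist())
p=ctrl.read_camera("scene");a=cv2.resize(p["pixels"][225:285,215:290,::-1],None,fx=6,fy=6,interpolation=cv2.INTER_CUBIC)
b=cv2.resize(t["pixels"][210:260,185:240,::-1],None,fx=6,fy=6,interpolation=cv2.INTER_CUBIC)
b=np.vstack([b,np.zeros((60,330,3),np.uint8)]);cv2.imwrite("pics/e13.png",np.hstack([a,b]))
E
python3 go.py
```

```text
x hist 376..424/4mm [0, 0, 0, 4, 16, 30, 32, 45, 26, 37, 29, 39]
n<397: 25 per shot 6.25 med [394.9 288.4  97.3] top z 106.1
t 75.87 eef [429.9 289.8 214.4] yaw 2.2 F [-0.4 -0.7  0.5] open 0.5 ff 0.0
x hist 376..424/4mm [0, 0, 0, 3, 19, 27, 38, 39, 36, 30, 30, 35]
n<397: 26 per shot 6.5 med [394.4 288.1  97.4] top z 106.4
244 [213.0, 197.0, 196.0, 197.0, 196.0, 196.0, 198.0, 105.0, 105.0, 105.0, 102.0, 102.0, 23.0, 24.0]
245 [208.0, 203.0, 197.0, 196.0, 197.0, 101.0, 101.0, 97.0, 98.0, 100.0, 102.0, 92.0, 25.0, 27.0]
246 [195.0, 194.0, 191.0, 98.0, 103.0, 104.0, 96.0, 101.0, 103.0, 101.0, 99.0, 90.0, 28.0, 25.0]
247 [21.0, 25.0, 25.0, 101.0, 102.0, 97.0, 98.0, 103.0, 97.0, 104.0, 102.0, 94.0, 29.0, 26.0]
248 [26.0, 24.0, 24.0, 101.0, 105.0, 104.0, 101.0, 102.0, 102.0, 100.0, 101.0, 94.0, 30.0, 22.0]
249 [22.0, 24.0, 28.0, 103.0, 100.0, 103.0, 104.0, 96.0, 101.0, 98.0, 102.0, 90.0, 29.0, 26.0]
250 [11.0, 26.0, 23.0, 16.0, 99.0, 93.0, 103.0, 94.0, 98.0, 101.0, 83.0, 13.0, 12.0, 14.0]
251 [8.0, 14.0, 15.0, 13.0, 12.0, 94.0, 101.0, 97.0, 91.0, 99.0, 90.0, 10.0, 5.0, 13.0]
252 [12.0, 14.0, 8.0, 13.0, 11.0, 94.0, 96.0, 99.0, 91.0, 93.0, 12.0, 14.0, 18.0, 10.0]
253 [2.0, 14.0, 11.0, 15.0, 7.0, 13.0, 10.0, 15.0, 15.0, 10.0, 13.0, 9.0, 9.0, 8.0]
254 [6.0, 10.0, 11.0, 1.0, 11.0, -4.0, -4.0, 2.0, -1.0, -2.0, -1.0, -1.0, -1.0, 3.0]
255 [-2.0, 2.0, -6.0, -1.0, -3.0, 4.0, 4.0, -0.0, 2.0, 3.0, 2.0, -2.0, 1.0, 0.0]
t 77.33 eef [465.3 -92.2 305.2] yaw 2.32 F [ 0.5 -0.2  0.3] open 0.498 ff 0.0
```

View pics/e13.png

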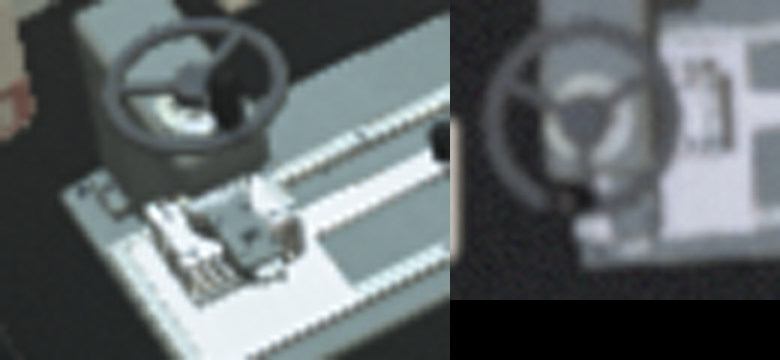

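```bash
python3 -m inch '[[0.5,0,0,0,0],[0.5,0,0,0,0],[0.5,0,0,0,0],[0.5,0,0,0,0],[0.5,0,0,0,0]]' >/dev/null; python3 -c "
from plant import ctrl
print(ctrl.sign_off())"
```

```text
the job is handed in; nothing more can be done
None
```

I handed the job in with all four cell plates and the end plate stacked and pressed against both fences. The shuttle is at its inner stop, and the cameras show the tab about 10 mm out. I stopped turning within about 36° of the pop and pulled the arm clear; no verdict came back.

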